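Sort the carver's handful: stack the framed roundel, tray the test tiles

TASK

Sort the five loose pieces to where they belong: in the four-post nest stack, lying flat, the black spacer ring, then the white carved roundel (carved face up), then the brass retaining ring on top; lay each glazed test tile flat on the floor of the tray of its own colour. Set the ceramic pieces down, do not drop them, and leave the tool pot and the yellow flask as they stand.

Things in the scene. Friction and masses are not known exactly. Their poses are not given: they have to be found in the camera images.
- spacer: Black plastic spacer ring, outer diameter 60 mm, bore 42 mm, 12 mm thick, lying flat. Origin: centre of its underside; z up; its yaw does not matter. About 25 g.
- roundel: White ceramic roundel: a solid disc, diameter 60 mm, 16 mm thick, lying flat, carved face up (a low flower with a blue centre, within 17 mm of its middle, 2 mm proud, which touches nothing). Origin: centre of its underside; z up, out of the carved face; its yaw does not matter. About 60 to 110 g.
- retainer: Brass retaining ring, outer diameter 60 mm, bore 42 mm, 12 mm thick, lying flat. Origin: centre of its underside; z up; its yaw does not matter. About 90 to 170 g.
- blue_tile: Blue-glazed rectangular test tile with one bare terracotta end, 54 mm (its x) by 32 mm (its y) by 14 mm thick, lying flat. Origin: centre of its underside; x along its length, z up. About 30 to 65 g.
- green_tile: Green-glazed rectangular test tile with one bare terracotta end, 54 mm (its x) by 32 mm (its y) by 14 mm thick, lying flat. Origin: centre of its underside; x along its length, z up. About 30 to 65 g.
- nest: Fixed framing nest: pale wood base 104 x 104 x 8 mm and four steel posts, 8 mm thick, at x, y = +-25.5 mm, 46 mm high above the base (top 12 mm tapered). A 60 mm disc fits between them with 2 mm to spare all round; fingers closing along the nest's x or y pass through the 43 mm gaps between posts. Origin: centre of the underside (base top, the seat, at z = 8 mm); x, y along the base's edges.
- blue_tray: Fixed square open blue tray, 150 by 150 mm outside, 22 mm high, walls 4 mm thick, floor 4 mm thick (its inner floor is 4 mm above the bench), inside 142 by 142 mm. Origin: centre of its underside; x and y parallel to its walls, z up.
- green_tray: Fixed square open green tray, 150 by 150 mm outside, 22 mm high, walls 4 mm thick, floor 4 mm thick (its inner floor is 4 mm above the bench), inside 142 by 142 mm. Origin: centre of its underside; x and y parallel to its walls, z up.
- tool_pot: Bystander: round terracotta pot of carving tools, 100 mm across, 115 mm high, tools up to about 190 mm. Origin: centre of its underside.
- flask: Bystander: round yellow drinking flask with an orange handle and ears, 94 mm across (handle about 110 mm), 175 mm high. Origin: centre of its underside.
Mind the look-alikes: they are no part of the job. Several things have the shape of the retainer; the one meant has the colours described above.

How it is judged:
By the outcome, as a careful person would: the job done as asked, in the order asked, and still so for the second after the job is handed in, with the robot touching nothing.
It also fails if it takes over 120 s, if anything falls off the work surface, if the arm or the gripper's body presses on something with over 40 N, if the wrist force passes 120 N, or if a joint passes its speed limit or range.

ROBOT

A 6-joint arm with a two-finger parallel gripper is mounted at the origin on the work surface. World frame = base frame: x ahead of the robot, y to its left, z up, the work surface at z = 0. Lengths are in m, angles in rad, forces in N, time in s.
With the tool pointing down it reaches from about 0.3 to 0.775 m from the base axis. Payload 14.6 kg.
Tool frame: the origin (TCP) lies at the very end of the fingers, on their centre line; the grasp point (between the pads) lies 19 mm behind it; x points along the fingers, y is the direction in which the jaws open and shut, and the axes are right-handed (so a half turn about x gives the same grasp; the last joint's range is limited). The gripper opens to 94 mm and grips with 3 to 60 N. Pads are 16 mm wide; open, the fingers measure 119 mm over their backs; the gripper's body (75 mm by 177 mm) begins 78 mm behind the grasp point.
Start: joints at [-1.399, 0.3, 1.521, -0, 1.321, -0.067], TCP at [0.13, -0.534, 0.179] pointing down, gripper open.
Joint ranges: [-3.03, 3.03], [-0.79, 2.21], [0.23, 2.52], [-1.04, 4.18], [0, 3.07], [-2.55, 2.55]. Speed limits (rad/s): [2.22, 2.22, 2.57, 3.14, 3.14, 3.14].

INTERFACE

Orientations are given as [roll, pitch, yaw] about the fixed x, y, z axes, in that order (R = Rz(yaw) Ry(pitch) Rx(roll)).
In Python, from station import ctrl, viewer, hand_in gives the robot as it stands. The module is installed in compiled form; this text tells all that it offers.
- The arm moves only by the tool play_rows, never from a script. Its argument "deltas" is a list that holds one entry, the list of rows, each a list of 7 numbers: the shift along the tool's x, y, z in mm, then the turn, a rotation vector about the tool's x, y, z in rad, then the finger opening in mm, from 0 to 94. In form: [[[dx, dy, dz, ax, ay, az, gripper], ...]]. A call has 1 to 10 rows; each row shifts and turns the commanded pose from where the row before left it, along the tool's axes as they then stand; what a row does not reach is not made up. A row lasts 1/10 s, in which the tool goes at most 50 mm and 8.59 degrees, less where a joint would pass 70% of its speed; a pose out of reach is approached as far as the arm can. A call with a gripper value outside its range is refused whole. The fingers move at their own pace and stop on an object; "grip_force" is the grip in N (left out, the last holds). Time passes only in rows, so rows that do not move let the fingers close. It gives the time, the measured TCP pose, the force and the opening at its end, in the units of the state.
- ctrl.get_obs(): the state, without advancing time (a new reading comes with each control period).
- viewer.camera(name): name is "side" or "top"; returns a dict with "img" (420x560x3 uint8, red, green, blue), "fx", "fy", "cx", "cy" (pixels), "rvec" (rotation vector, rad) and "tvec" (3), from world to camera coordinates, as OpenCV has them. Camera axes: x right, y down, z forward; pixel columns grow to the right and rows downward; lengths in m; the calibration is good to about 2 mm. A picture is of the moment at which its call begins. There is no depth.
- hand_in(): hands the job in, once; it reports no verdict.
The state is a dict: "time_s": time; "qpos": joint angles; "joint_vel": joint speeds; "tau": joint torques, N m; "ee_pos": TCP position; "eef_rot": TCP orientation; "force": force on the tool from outside, world axes, zero at the start; "moment": the same for the moment, N m; "grip_width": finger opening in m.
Only numpy, scipy, OpenCV 4.12 (cv2) and the standard library are available. Lean on these libraries where they do the work, as an engineer would, in place of code of your own. Each camera call takes 0.05 s, during which the arm holds its last target.

## Working session

There is one attempt and no reset: what is moved stays moved. The work goes in short steps, Python scripts to look and compute and a tool call to move; the robot and the scene stay as the last step left them, time stands still between calls to the robot, and variables do not carry over. Pictures are saved under pics/ and viewed, and the job is handed in when it is done.

Besides the shell and the picture viewer there is one more tool, called after "Emit:" as a command line: name --argument value ..., lists and objects as JSON in quotes. play_rows: Moves the arm, as the interface text tells. Its arguments: {"type":"object","properties":{"deltas":{"type":"array","items":{"type":"array","items":{"type":"array","items":{"type":"number"}}}},"grip_force":{"type":"number"}},"required":["deltas"]}

```bash
mkdir -p pics; ls; cat > h.py <<'E'
import numpy as np, cv2
from station import ctrl, viewer
def cam(n):
    c=viewer.camera(n); c['R']=cv2.Rodrigues(np.array(c['rvec'],float))[0]; c['t']=np.array(c['tvec'],float).ravel(); return c
def save(c,fn,crop=None,s=1):
    im=c['img'][:,:,::-1]
    if crop: x0,y0,x1,y1=crop; im=im[y0:y1,x0:x1]
    if s!=1: im=cv2.resize(im,None,fx=s,fy=s,interpolation=cv2.INTER_CUBIC)
    cv2.imwrite('pics/'+fn,im)
def ray(c,u,v,z):
    d=c['R'].T@np.array([(u-c['cx'])/c['fx'],(v-c['cy'])/c['fy'],1]); o=-c['R'].T@c['t']
    return o+d*(z-o[2])/d[2]
def proj(c,p):
    q=c['R']@np.array(p)+c['t']; return c['fx']*q[0]/q[2]+c['cx'],c['fy']*q[1]/q[2]+c['cy']
E
python3 - <<'E'
from h import *
import pickle
for n in('top','side'):
    c=cam(n); save(c,n+'0.png',s=1.4); pickle.dump(c,open(n+'.pkl','wb')); print(n,-c['R'].T@c['t'],c['fx'],c['R'][2])
o=ctrl.get_obs(); print(o)
E
```

```text
pics
top [ 0.15853469 -0.02300574  1.56364978] 540.4452409093733 [ 0.21101968  0.00226076 -0.9774792 ]
side [0.03175351 0.82972494 0.83218316] 453.8409556217879 [ 0.3702086  -0.66964627 -0.64383186]
{'time_s': 0.1, 'qpos': array([-1.39857458e+00,  3.00431270e-01,  1.52150544e+00,  1.23144032e-05,
        1.32069085e+00, -6.65959390e-02]), 'joint_vel': array([ 1.15922791e-03, -1.98988904e-03, -3.32254166e-03,  1.75073663e-03,
       -5.30673506e-06,  6.40512659e-04]), 'tau': array([ 1.46904367e-03, -5.32643545e+01, -3.53284907e+01,  7.09875533e-02,
        2.35305307e-02, -6.17485557e-05]), 'ee_pos': array([ 0.1300637 , -0.53413766,  0.17884019]), 'eef_rot': array([-1.64891748,  1.56976135,  1.7314898 ]), 'force': array([ 0.46074995, -0.4451637 , -0.30230734]), 'moment': array([-0.03398366,  0.00243467, -0.04928446]), 'grip_width': 0.09401565086192684}
```

View pics/top0.png

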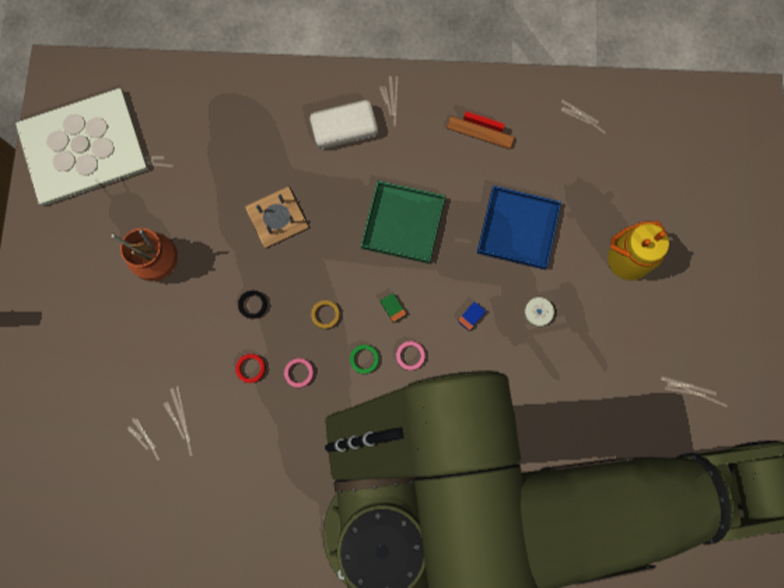

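View pics/side0.png

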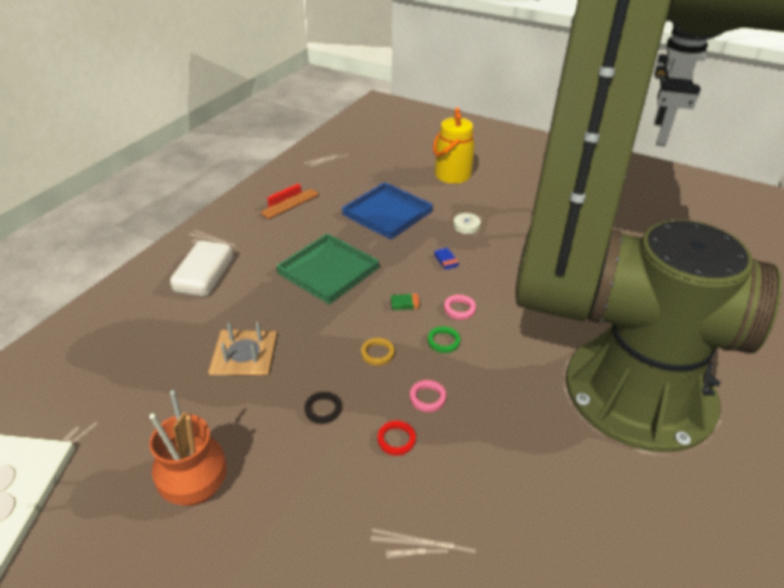

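Top view (1.4x): black ring (252,304), brass ring (325,314), green tile (393,306), blue tile (472,316), roundel (540,311), nest (277,216), green tray (404,222), blue tray (520,227). The ring look-alikes are red (250,368), pink (298,373), green (365,359) and pink (410,355). Only the one at (325,314) is brass-coloured, and only the one at (252,304) is black.

```bash
cat > m.py <<'E'
from h import *
import pickle
c=pickle.load(open('top.pkl','rb')); s=pickle.load(open('side.pkl','rb'))
save(c,'crop.png',(150,120,420,280),2.9)
hsv=cv2.cvtColor(c['img'],cv2.COLOR_RGB2HSV)
for n,(u,v) in dict(black=(245,304),brass=(314,314),gt=(390,301),gtt=(399,315),bt=(474,310),btt=(465,324),rd=(533,305),bench=(350,290),nest=(262,237),nb=(277,216),gtray=(404,222),btray=(520,215),gwall=(404,188)).items():
    u,v=int(u/1.4),int(v/1.4); print(n,hsv[v,u])
E
python3 m.py
```

```text
black [14 74 69]
brass [ 20 178 142]
gt [ 66 169 101]
gtt [  9 181 172]
bt [112 218 137]
btt [  9 180 171]
rd [ 33  32 194]
bench [ 14  71 108]
nest [ 16 128 180]
nb [102  14  89]
gtray [ 71 133  92]
btray [108 199 118]
gwall [ 72 138  76]
```

View pics/crop.png

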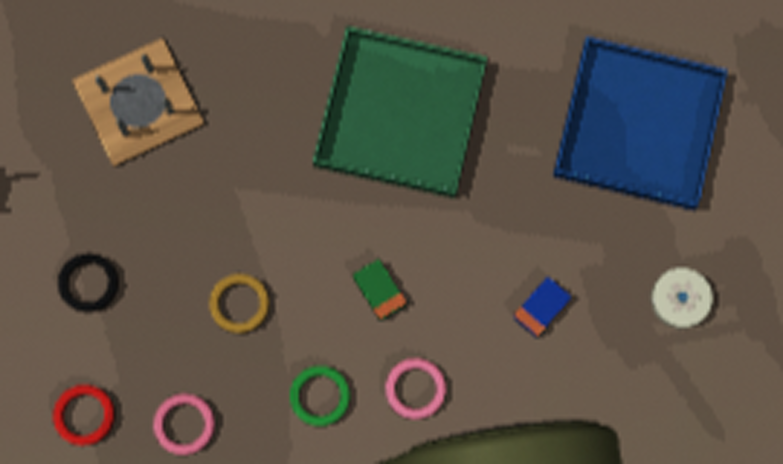

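```bash
cat > m.py <<'E'
from h import *
import pickle
cs={'top':pickle.load(open('top.pkl','rb')),'side':pickle.load(open('side.pkl','rb'))}
def mask(c,lo,hi): return cv2.inRange(cv2.cvtColor(c['img'],cv2.COLOR_RGB2HSV),np.array(lo),np.array(hi))
def blob(m,u,v,close=5):
    m=cv2.morphologyEx(m,cv2.MORPH_CLOSE,np.ones((close,close),np.uint8))
    cn,_=cv2.findContours(m,cv2.RETR_EXTERNAL,cv2.CHAIN_APPROX_NONE)
    cn=[k for k in cn if cv2.contourArea(k)>25]
    return min(cn,key=lambda k:abs(cv2.pointPolygonTest(k,(u,v),True)) if cv2.pointPolygonTest(k,(u,v),True)<0 else 0)
P=dict(black=((252,304),(323,407),[((0,0,0),(180,120,48))],.006),
 brass=((325,314),(377,351),[((16,130,90),(26,255,255))],.006),
 gtile=((393,306),(404,301),[((50,120,40),(75,255,255)),((4,140,110),(13,255,255))],.007),
 btile=((472,316),(446,258),[((100,140,50),(125,255,255)),((2,100,110),(13,255,255))],.007),
 roundel=((540,311),(467,223),[((0,0,110),(180,62,255))],.008),
 nest=((262,237),(243,365),[((9,105,100),(22,190,255))],.006),
 gtray=((404,222),(328,267),[((60,90,20),(85,255,255))],.022),
 btray=((520,227),(388,210),[((100,120,20),(125,255,255))],.022))
if __name__=='__main__':
  for n,(pt,ps,rs,z) in P.items():
    for vn,p in(('top',pt),('side',ps)):
        c=cs[vn]; m=sum(mask(c,*r)for r in rs); u,v=p[0]/1.4,p[1]/1.4
        try: k=blob(m,u,v)
        except Exception as e: print(n,vn,e); continue
        W=np.array([ray(c,a,b,z)[:2] for a,b in k[:,0,:].astype(float)])
        (cx,cy),(w,h),a=cv2.minAreaRect((W*1000).astype(np.float32))
        hull=cv2.convexHull((W*1000).astype(np.float32)); M=cv2.moments(hull)
        print(n,vn,'rect c',round(cx,1),round(cy,1),'wh',round(w,1),round(h,1),'ang',round(a,1),'centroid',round(M['m10']/M['m00'],1),round(M['m01']/M['m00'],1))
E
python3 m.py
```

```text
black top rect c 446.0 299.4 wh 53.7 59.3 ang 2.3 centroid 445.9 298.6
black side rect c 443.1 295.8 wh 52.8 55.5 ang 32.5 centroid 442.8 296.2
brass top rect c 431.4 146.0 wh 58.7 57.2 ang 29.6 centroid 431.3 146.3
brass side rect c 427.5 143.0 wh 58.2 69.1 ang 29.6 centroid 428.4 142.1
gtile top rect c 451.2 5.3 wh 53.0 32.4 ang 33.9 centroid 451.0 5.1
gtile side rect c 446.8 -0.2 wh 52.1 41.1 ang 29.7 centroid 446.5 0.4
btile top rect c 440.0 -160.4 wh 33.0 52.7 ang 47.3 centroid 440.2 -160.1
btile side rect c 440.8 -168.3 wh 35.7 49.4 ang 61.1 centroid 439.5 -169.2
roundel top rect c 455.2 -299.8 wh 59.5 61.7 ang 2.3 centroid 455.1 -300.2
roundel side rect c 449.9 -306.1 wh 60.7 89.8 ang 24.6 centroid 451.1 -305.9
nest top rect c 638.7 264.3 wh 104.4 104.0 ang 28.8 centroid 638.8 264.2
nest side rect c 635.8 262.2 wh 108.1 114.3 ang 28.7 centroid 636.0 262.5
gtray top rect c 634.7 -8.7 wh 148.5 151.7 ang 79.4 centroid 634.7 -8.7
gtray side rect c 628.2 -2.1 wh 159.5 156.8 ang 79.2 centroid 628.1 -1.9
btray top rect c 632.6 -255.6 wh 149.7 152.6 ang 78.3 centroid 632.5 -255.5
btray side rect c 625.4 -247.2 wh 163.2 157.9 ang 78.5 centroid 626.0 -246.7
```

```bash
cat > go.py <<'E'
import sys
from h import *
from scipy.spatial.transform import Rotation as Ro
def state():
    o=ctrl.get_obs(); R=Ro.from_euler('xyz',o['eef_rot']).as_matrix(); return o,R
def go(x=None,y=None,z=None,jaw=None):
    o,R=state(); p=o['ee_pos']*1000
    yaw=np.degrees(np.arctan2(R[1,1],R[0,1]))
    print('t %.1f pos %s jawyaw %.2f toolx %s q1 %.2f q6 %.2f F %s w %.1f'%(o['time_s'],p.round(1),yaw,R[:,0].round(3),o['qpos'][0],o['qpos'][5],o['force'].round(1),o['grip_width']*1000))
    if jaw is not None:
        d=(jaw-yaw+90)%180-90   # world yaw change, sign about tool x (down) flips
        tilt=R.T@np.cross(R[:,0],[0,0,-1])
        print('turn ax %.3f rad (alt %.3f), tilt fix ay %.3f az %.3f'%(-np.radians(d),-np.radians(d-180*np.sign(d)),tilt[1],tilt[2]))
        R=Ro.from_euler('z',d,degrees=True).as_matrix()@R
    t=np.array([p[0] if x is None else x,p[1] if y is None else y,p[2] if z is None else z])
    print('shift mm (tool axes, after turn)',(R.T@(t-p)).round(1), 'tooly',R[:,1].round(2),'toolz',R[:,2].round(2))
E
python3 - <<'E'
from go import *
go(450,-300,180,jaw=28.8)
go(450,-300,180,jaw=118.8)
go(450,-300,180,jaw=47)
import pickle
c=pickle.load(open('top.pkl','rb'))
print(ray(c,148/1.4,250/1.4,.1),ray(c,645/1.4,245/1.4,.15))
E
```

```text
t 0.1 pos [ 130.1 -534.1  178.8] jawyaw -76.32 toolx [-0.     0.001 -1.   ] q1 -1.40 q6 -0.07 F [ 0.5 -0.4 -0.3] w 94.0
turn ax 1.307 rad (alt -1.835), tilt fix ay -0.000 az 0.001
shift mm (tool axes, after turn) [  -0.8 -393.2   51. ] tooly [-0.88 -0.48 -0.  ] toolz [-0.48  0.88 -0.  ]
t 0.1 pos [ 130.1 -534.1  178.8] jawyaw -76.32 toolx [-0.     0.001 -1.   ] q1 -1.40 q6 -0.07 F [ 0.5 -0.4 -0.3] w 94.0
turn ax -0.264 rad (alt 2.878), tilt fix ay -0.000 az 0.001
shift mm (tool axes, after turn) [  -1.1  -51.  -393.2] tooly [ 0.48 -0.88 -0.  ] toolz [-0.88 -0.48 -0.  ]
t 0.1 pos [ 130.1 -534.1  178.8] jawyaw -76.32 toolx [-0.     0.001 -1.   ] q1 -1.40 q6 -0.07 F [ 0.5 -0.4 -0.3] w 94.0
turn ax 0.989 rad (alt -2.152), tilt fix ay -0.000 az 0.001
shift mm (tool axes, after turn) [  -0.8 -389.4  -74.3] tooly [-0.68 -0.73 -0.  ] toolz [-0.73  0.68 -0.  ]
[0.52914947 0.49609133 0.1       ] [ 0.56611685 -0.48110762  0.15      ]
```

Emit:
play_rows --deltas '[[[0,0,0,-0.132,0,0,94],[0,0,0,-0.132,0,0,94],[0,-6,-48,0,0,0,94],[0,-6,-48,0,0,0,94],[0,-6,-48,0,0,0,94],[0,-6,-48,0,0,0,94],[0,-6,-48,0,0,0,94],[0,-6,-48,0,0,0,94],[0,-6,-48,0,0,0,94],[0,-6,-48,0,0,0,94]]]' --grip_force 20

```text
time_s: 1.1
ee_pos: [0.4447, -0.3057, 0.1792]
eef_rot: [-1.079, 1.571, 2.566]
force: [0.4, -1.1, -0.6]
grip_width: 0.094
```

```bash
python3 -c "
from go import *
go(446,299,150,jaw=118.8)"
```

```text
t 1.1 pos [ 444.7 -305.7  179.2] jawyaw -61.19 toolx [-0.  0. -1.] q1 -0.67 q6 0.40 F [ 0.4 -1.1 -0.6] w 94.0
turn ax 0.000 rad (alt -3.141), tilt fix ay 0.000 az 0.000
shift mm (tool axes, after turn) [  29.3 -529.3 -292.4] tooly [ 0.48 -0.88 -0.  ] toolz [-0.88 -0.48  0.  ]
```

Emit:
play_rows --deltas '[[[0,-41,-22.6,0,0,0,94],[0,-41,-22.6,0,0,0,94],[0,-41,-22.6,0,0,0,94],[0,-41,-22.6,0,0,0,94],[0,-41,-22.6,0,0,0,94],[0,-41,-22.6,0,0,0,94],[0,-41,-22.6,0,0,0,94],[0,-41,-22.6,0,0,0,94],[0,-41,-22.6,0,0,0,94],[0,-41,-22.6,0,0,0,94]]]'

```text
time_s: 2.1
ee_pos: [0.4434, 0.1628, 0.1793]
eef_rot: [0.046, 1.571, -2.593]
force: [0.3, -0.6, 0.2]
grip_width: 0.0942
```

Emit:
play_rows --deltas '[[[10,-41,-22.6,0,0,0,94],[20,-41,-22.6,0,0,0,94],[20,-25,-15,0,0,0,94],[0,0,0,0,0,0,94]]]'

```text
time_s: 2.5
ee_pos: [0.4433, 0.285, 0.1266]
eef_rot: [-0.077, 1.566, -2.713]
force: [0.3, -0.8, -0.1]
grip_width: 0.0943
```

```bash
python3 -c "
from go import *
go(446,299,3,jaw=118.8)
c=cam('top');save(c,'top1.png',(150,120,420,300),2.9)
c=cam('side');save(c,'side1.png',s=1.4)"
```

```text
t 2.5 pos [443.3 285.  126.6] jawyaw -61.00 toolx [-0.004 -0.002 -1.   ] q1 0.50 q6 1.57 F [ 0.3 -0.8 -0.1] w 94.3
turn ax 0.004 rad (alt -3.138), tilt fix ay 0.005 az 0.000
shift mm (tool axes, after turn) [123.6 -10.9  -9.7] tooly [ 0.48 -0.88 -0.  ] toolz [-0.88 -0.48  0.  ]
```

View pics/side1.png

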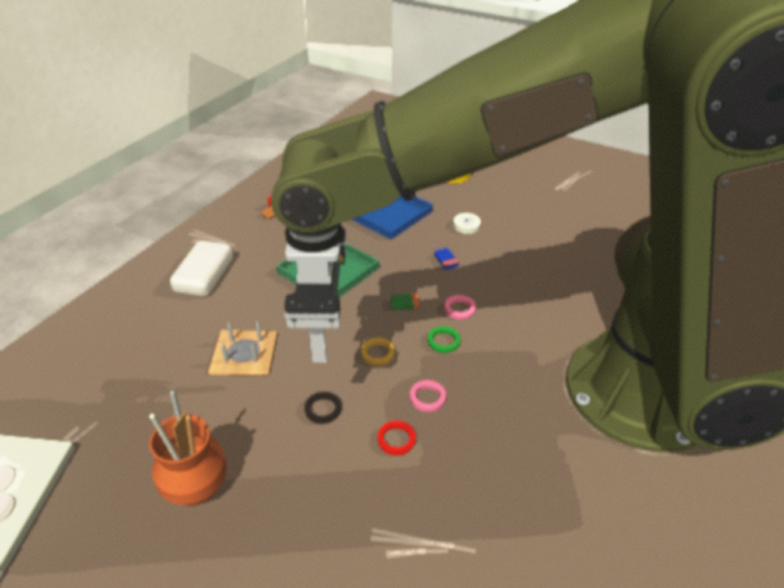

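View pics/top1.png

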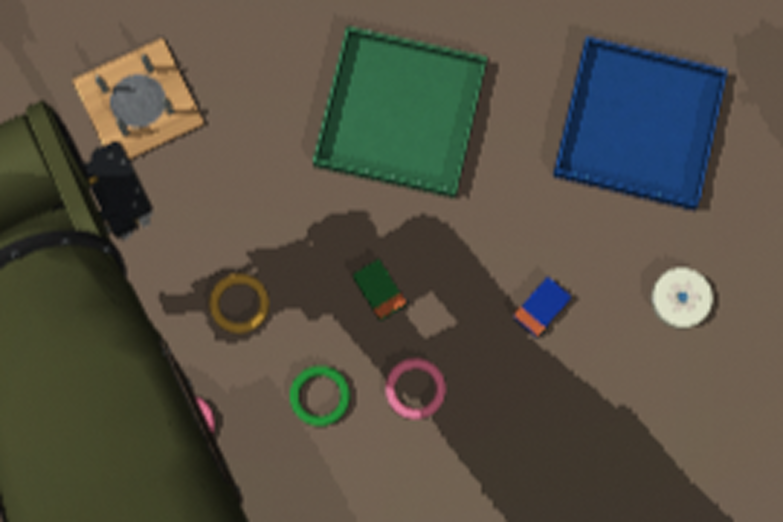

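Emit:
play_rows --deltas '[[[0,-6,-5,0,0.003,0,94],[25,-5,-5,0,0,0,94],[45,0,0,0,0,0,94],[20,0,0,0,0,0,94],[0,0,0,0,0,0,94]]]'

```text
time_s: 3.1
ee_pos: [0.4481, 0.2962, 0.038]
eef_rot: [0.165, 1.57, -2.475]
force: [0.6, 0.4, 0.7]
grip_width: 0.0941
```

```bash
python3 -c "
from go import *
go(446,299,3,jaw=118.8)
c=cam('side');save(c,'side2.png',(180,200,320,320),5)"
```

```text
t 3.1 pos [448.1 296.2  38. ] jawyaw -61.26 toolx [-0. -0. -1.] q1 0.52 q6 1.59 F [0.6 0.4 0.7] w 94.1
turn ax -0.001 rad (alt 3.140), tilt fix ay 0.000 az -0.000
shift mm (tool axes, after turn) [35.  -3.4  0.5] tooly [ 0.48 -0.88  0.  ] toolz [-0.88 -0.48  0.  ]
```

View pics/side2.png

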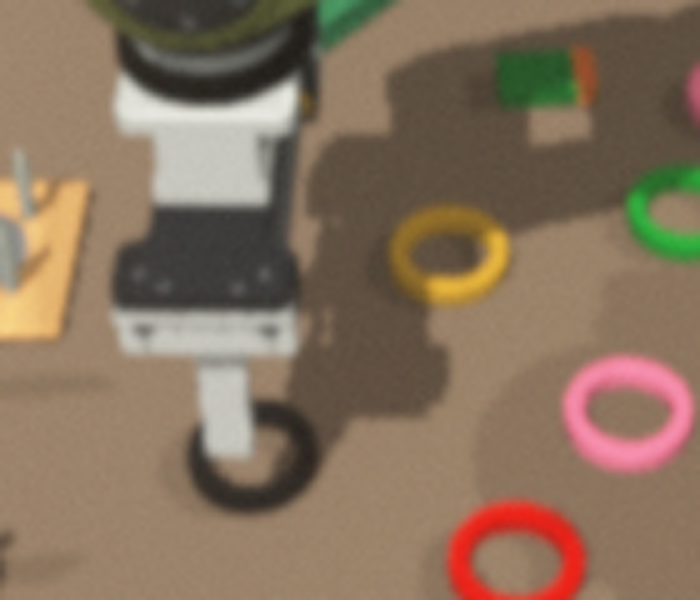

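```bash
python3 -c "
from go import *
c=cam('side'); o,R=state(); p=o['ee_pos']
for d in(-.0595,-.047): 
  u,v=proj(c,p+R[:,1]*d); print(((u-180)*5,(v-200)*5))
for q in((.446,.299,.006),(.443,.296,.006)):
  u,v=proj(c,q); print(((u-180)*5,(v-200)*5))
"
```

```text
(np.float64(221.23449329107245), np.float64(505.5200014641528))
(np.float64(223.97871814992556), np.float64(482.1695354052761))
(np.float64(243.22169145204356), np.float64(453.99712717479673))
(np.float64(252.32015944054965), np.float64(452.04601092361884))
```

```bash
python3 -c "
from go import *
c=cam('side'); save(c,'side3.png',(200,260,260,310),12)
o,R=state(); p=o['ee_pos']; print(p)
for zz in (0,.02,.04,.06): 
  u,v=proj(c,p+R[:,1]*-.047-R[:,0]*zz); print(zz,((u-200)*12,(v-260)*12))
"
```

```text
[0.44989408 0.2975946  0.04164275]
0 (np.float64(295.47799959148347), np.float64(435.9464381536893))
0.02 (np.float64(288.77420224366824), np.float64(365.1187603850858))
0.04 (np.float64(281.89027804117427), np.float64(292.3879870784283))
0.06 (np.float64(274.8188682776736), np.float64(217.6763712414263))
```

View pics/side3.png

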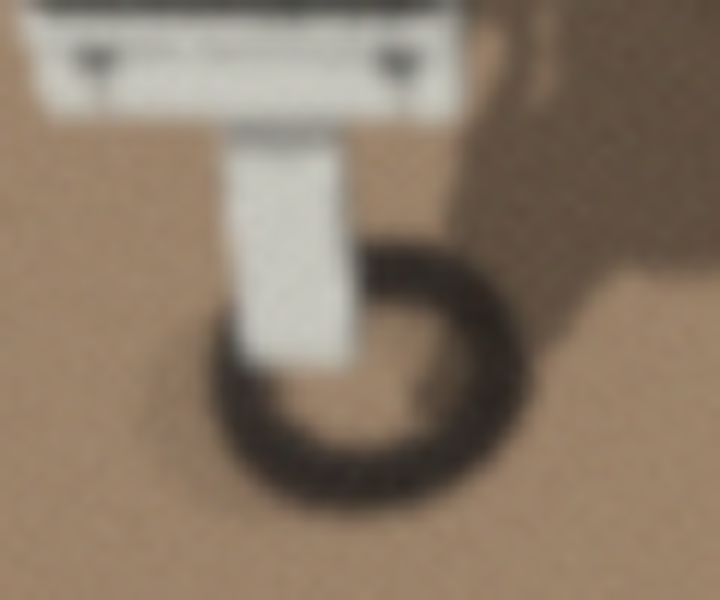

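```bash
python3 -c "
from go import *
import pickle
o,R=state(); print(o['ee_pos'],o['qpos'])
c=pickle.load(open('side.pkl','rb')); save(c,'side0c.png',(450,60,510,115),12)
from scipy.spatial.transform import Rotation as Ro
R=Ro.from_euler('xyz',[-1.64891748,  1.56976135,  1.7314898 ]).as_matrix();p=np.array([ 0.1300637 , -0.53413766,  0.17884019])
for d in(-.047,.047):
  for zz in (0,.019,.04,.06): 
    u,v=proj(c,p+R[:,1]*d-R[:,0]*zz); print(d,zz,((u-450)*12,(v-60)*12))
"
```

```text
[0.44989408 0.2975946  0.04164275] [ 5.16510514e-01  4.28510160e-01  1.69201597e+00 -2.76626180e-05
  1.01530451e+00  1.58532422e+00]
-0.047 0 (np.float64(205.46249181561643), np.float64(625.4146154129251))
-0.047 0.019 (np.float64(227.23904838292947), np.float64(555.5593190532873))
-0.047 0.04 (np.float64(251.78053329624572), np.float64(476.83462736816807))
-0.047 0.06 (np.float64(275.62850778482357), np.float64(400.33459301575596))
0.047 0 (np.float64(189.64241500232583), np.float64(453.67005714809693))
0.047 0.019 (np.float64(210.1943042889061), np.float64(385.79148450764717))
0.047 0.04 (np.float64(233.33316677981998), np.float64(309.36868286125923))
0.047 0.06 (np.float64(255.79538577320022), np.float64(235.1806925336051))
```

View pics/side0c.png

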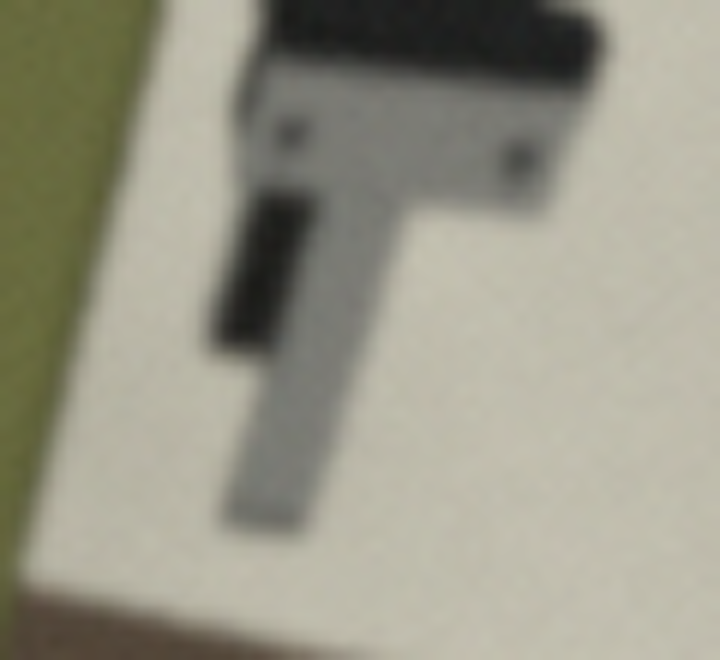

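```bash
python3 -c "
from go import *
import pickle
s=pickle.load(open('side.pkl','rb'));t=pickle.load(open('top.pkl','rb'))
a=np.radians(28.8)
for c,n,x0,y0 in((s,'s',140,220),(t,'t',170,125)):
  im=cv2.resize(c['img'][y0:y0+60,x0:x0+65,::-1],None,fx=12,fy=12,interpolation=cv2.INTER_CUBIC)
  for i in(-1,1):
   for j in(-1,1):
    p=np.array([.6387,.2643,0])+.0255*np.array([np.cos(a)*i-np.sin(a)*j,np.sin(a)*i+np.cos(a)*j,0])
    for z,col in((.008,(0,0,255)),(.054,(255,0,255))):
      u,v=proj(c,p+[0,0,z]); cv2.circle(im,(int((u+.5-x0)*12),int((v+.5-y0)*12)),4,col,-1)
  cv2.imwrite('pics/nest%s.png'%n,im)
"
```

```text
(no output)
```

View pics/nests.png

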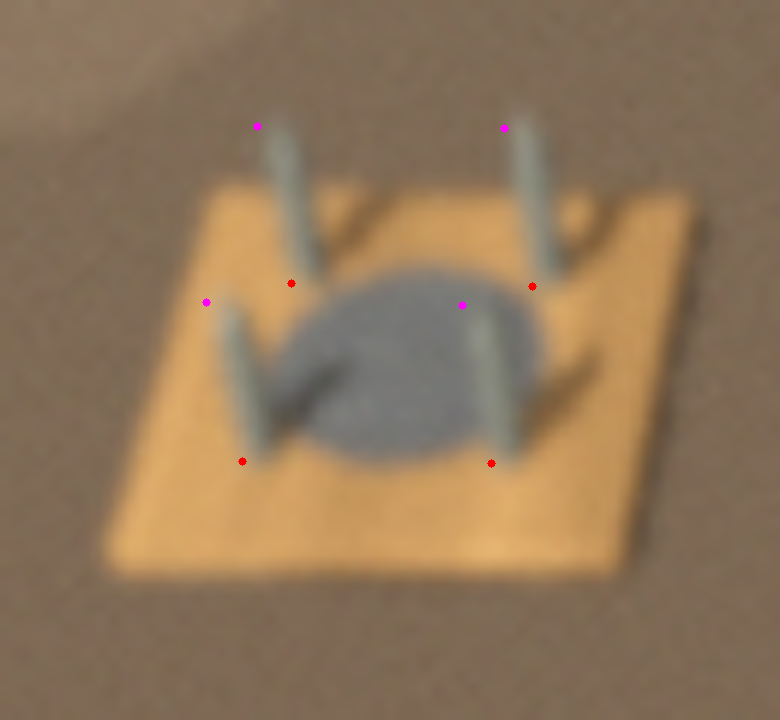

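View pics/nestt.png

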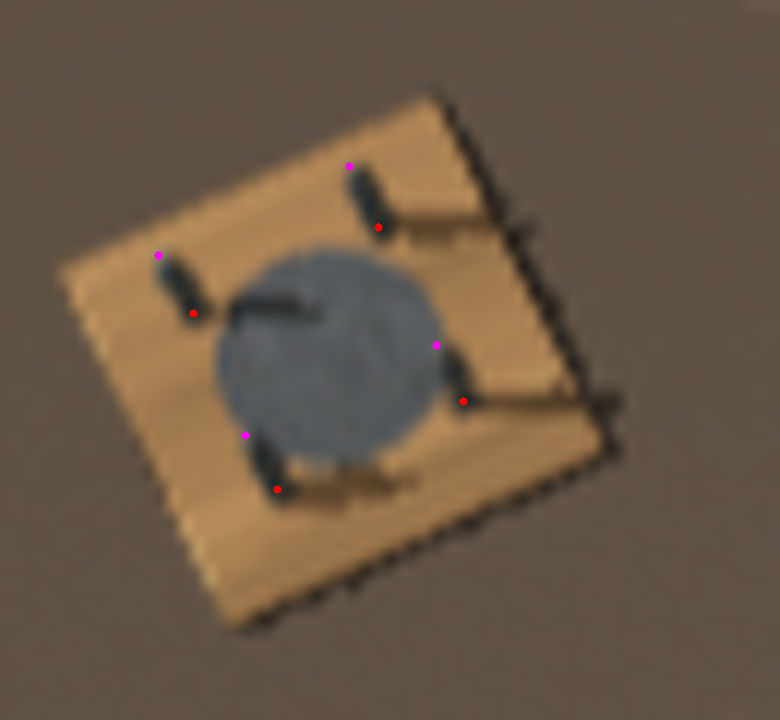

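Side crop: the near fingertip shows at about (225,290) px, roughly 20 mm higher than the reported TCP predicts. The nest posts do agree in both views, apart from a lateral offset of about 1.7 px. I'll descend with care and check contact.

Emit:
play_rows --deltas '[[[10,-2.5,4.5,0,0,0,94],[15,0,0,0,0,0,94],[10,0,0,0,0,0,94],[0,0,0,0,0,0,94],[0,0,0,0,0,0,94]]]'

```text
time_s: 3.75
ee_pos: [0.4439, 0.2976, 0.0051]
eef_rot: [3.14, 1.567, 0.501]
force: [-0.4, -0.1, -0.1]
grip_width: 0.094
```

```bash
python3 -c "
from go import *
go(444.5,297.5,3)
c=cam('side'); save(c,'side4.png',(200,260,260,310),12)
go(444.5,297.5,3)
"
```

```text
t 3.8 pos [443.9 297.6   5.1] jawyaw -61.19 toolx [ 0.003  0.002 -1.   ] q1 0.52 q6 1.59 F [-0.4 -0.1 -0.1] w 94.0
shift mm (tool axes, after turn) [ 2.1  0.4 -0.5] tooly [ 0.48 -0.88  0.  ] toolz [-0.88 -0.48 -0.  ]
t 3.8 pos [444.  297.7   5.3] jawyaw -61.19 toolx [ 0.003  0.002 -1.   ] q1 0.52 q6 1.59 F [-0.8 -0.1  0.9] w 93.7
shift mm (tool axes, after turn) [ 2.3  0.4 -0.3] tooly [ 0.48 -0.88 -0.  ] toolz [-0.88 -0.48 -0.  ]
```

View pics/side4.png

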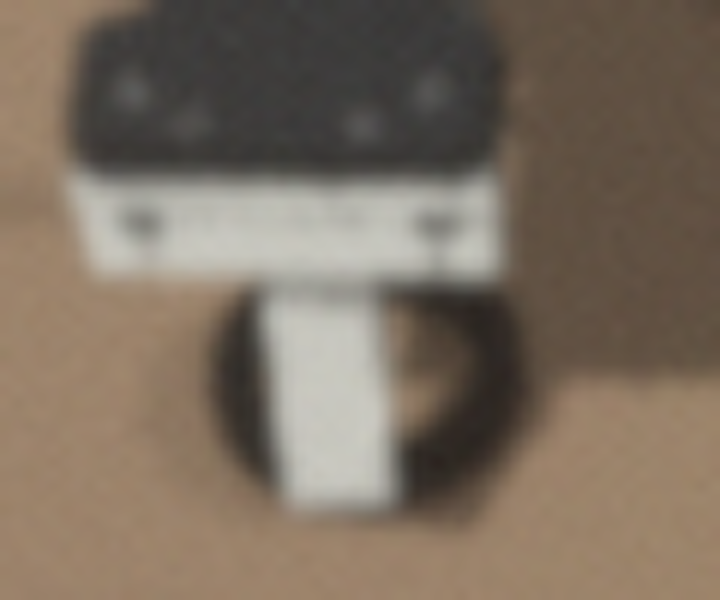

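The fingertip (row 505 of the crop) still floats over the ring, and there's no contact force. I'll go down in small steps and watch the force.

Emit:
play_rows --deltas '[[[2,0,0,0,0,0,94],[2,0,0,0,0,0,94],[0,0,0,0,0,0,94]]]'

```text
time_s: 4.1
ee_pos: [0.4437, 0.2974, 0.0006]
eef_rot: [3.136, 1.568, 0.498]
force: [0.8, -0.2, 0.6]
grip_width: 0.0939
```

Emit:
play_rows --deltas '[[[2,0,0,0,0,0,94],[1,0,0,0,0,0,94],[0,0,0,0,0,0,94]]]'

```text
time_s: 4.4
ee_pos: [0.4437, 0.2974, -0.0025]
eef_rot: [3.141, 1.568, 0.502]
force: [-0.6, 0.4, -0.9]
grip_width: 0.0941
```

Emit:
play_rows --deltas '[[[2,0,0,0,0,0,94],[2,0,0,0,0,0,94],[0,0,0,0,0,0,94]]]'

```text
time_s: 4.7
ee_pos: [0.4436, 0.2974, -0.0066]
eef_rot: [3.134, 1.568, 0.496]
force: [-0.1, 0.4, -0.3]
grip_width: 0.0946
```

Emit:
play_rows --deltas '[[[2,0,0,0,0,0,94],[2,0,0,0,0,0,94],[0,0,0,0,0,0,94]]]'

```text
time_s: 5.0
ee_pos: [0.4436, 0.2974, -0.0106]
eef_rot: [3.137, 1.568, 0.498]
force: [0.4, -0.1, 1.3]
grip_width: 0.0941
```

```bash
python3 -c "
from go import *
c=cam('side'); save(c,'side5.png',(200,260,260,310),12)
go(444.5,297.5,3)
"
```

```text
t 5.0 pos [443.7 297.5 -10.4] jawyaw -61.19 toolx [ 0.002  0.001 -1.   ] q1 0.52 q6 1.59 F [ 0.5 -0.3  0.9] w 94.0
shift mm (tool axes, after turn) [-13.4   0.4  -0.8] tooly [ 0.48 -0.88  0.  ] toolz [-0.88 -0.48 -0.  ]
```

View pics/side5.png

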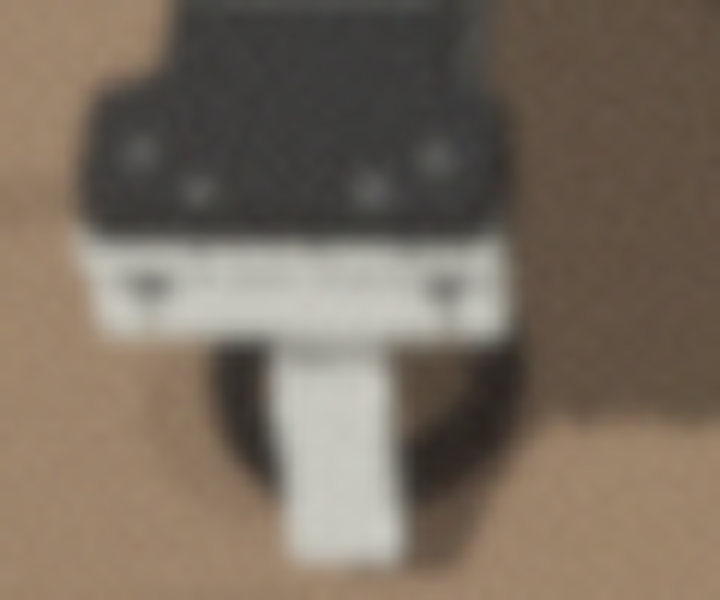

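```bash
python3 -c "
from go import *
c=cam('side'); o,R=state();p=o['ee_pos']
for d in(-.0595,-.053,-.047):
  for zz in(0,.01,.02,.03):
    u,v=proj(c,p+R[:,1]*d-R[:,0]*zz); print(d,zz,(u+.5-200)*12,(v+.5-260)*12)
"
```

```text
-0.0595 0 341.6857241765092 686.8135194103133
-0.0595 0.01 338.53212257445557 653.9734418201897
-0.0595 0.02 335.33762511949135 620.7074946523135
-0.0595 0.03 332.1014311148002 587.0073398383593
-0.053 0 344.7691253507726 657.5048863962825
-0.053 0.01 341.6509059970175 624.6395555114204
-0.053 0.02 338.4924511631573 591.3501517128516
-0.053 0.03 335.29297703346174 557.6284137589823
-0.047 0 347.5885314447037 630.7056040926248
-0.047 0.01 344.50249193269985 597.8188096295962
-0.047 0.02 341.37681452558013 564.5096086145629
-0.047 0.03 338.21073060802655 530.7698101951787
```

Emit:
play_rows --deltas '[[[2,0,0,0,0,0,94],[2,0,0,0,0,0,94],[2,0,0,0,0,0,94],[0,0,0,0,0,0,94]]]'

```text
time_s: 5.5
ee_pos: [0.4436, 0.2974, -0.0167]
eef_rot: [-3.141, 1.568, 0.503]
force: [0.5, -0.0, -0.9]
grip_width: 0.0941
```

Emit:
play_rows --deltas '[[[1,0,0,0,0,0,94],[1,0,0,0,0,0,94],[1,0,0,0,0,0,94],[0,0,0,0,0,0,94]]]'

```text
time_s: 5.9
ee_pos: [0.4437, 0.2975, -0.0194]
eef_rot: [3.14, 1.568, 0.501]
force: [-0.7, -0.0, -0.1]
grip_width: 0.0943
```

```bash
python3 -c "
from go import *
c=cam('side'); save(c,'side6.png',(200,260,260,310),12)
go(444.5,297.5,3)
"
```

```text
t 6.0 pos [443.8 297.5 -19.3] jawyaw -61.19 toolx [ 0.003  0.001 -1.   ] q1 0.52 q6 1.59 F [ 0.1 -0.6 -0.2] w 93.9
shift mm (tool axes, after turn) [-22.3   0.4  -0.7] tooly [ 0.48 -0.88 -0.  ] toolz [-0.88 -0.48 -0.  ]
```

View pics/side6.png

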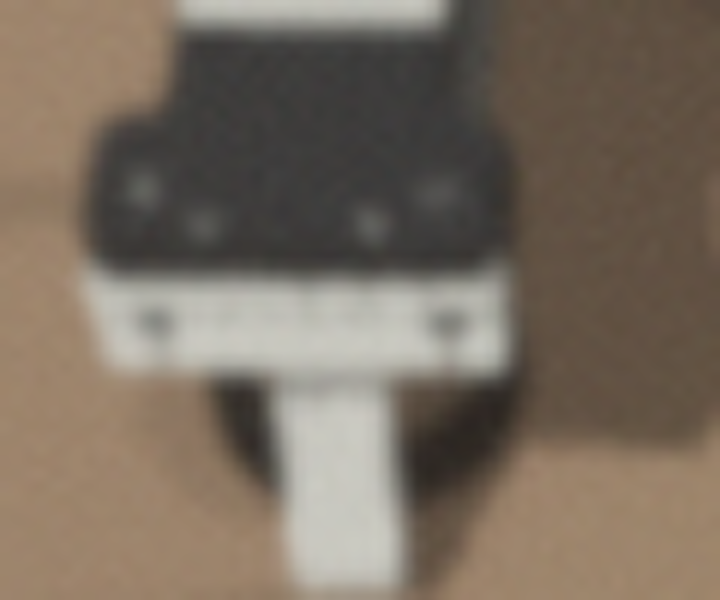

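Emit:
play_rows --deltas '[[[1,0,0,0,0,0,94],[1,0,0,0,0,0,94],[1,0,0,0,0,0,94],[0,0,0,0,0,0,94]]]'

```text
time_s: 6.35
ee_pos: [0.4437, 0.2975, -0.0224]
eef_rot: [3.137, 1.568, 0.498]
force: [0.3, -0.6, 0.2]
grip_width: 0.0938
```

Emit:
play_rows --deltas '[[[1,0,0,0,0,0,94],[1,0,0,0,0,0,94],[0,0,0,0,0,0,94]]]'

```text
time_s: 6.65
ee_pos: [0.4437, 0.2975, -0.0244]
eef_rot: [-3.14, 1.568, 0.505]
force: [0.2, 0.6, -0.3]
grip_width: 0.0938
```

Emit:
play_rows --deltas '[[[1,0,0,0,0,0,94],[1,0,0,0,0,0,94],[0,0,0,0,0,0,94]]]'

```text
time_s: 6.95
ee_pos: [0.4439, 0.2976, -0.0258]
eef_rot: [3.136, 1.568, 0.497]
force: [-2.4, -1.5, 8.5]
grip_width: 0.094
```

Contact came at reported z = -25.6 mm, so the true fingertip sits about 25.5 mm above the reported TCP. The pictures show the same. I'll use real tip z = reported z + 25.5 from here on. Next: raise 2 mm and close.

Emit:
play_rows --deltas '[[[-2.5,0,0,0,0,0,94],[0,0,0,0,0,0,55],[0,0,0,0,0,0,50],[0,0,0,0,0,0,50],[0,0,0,0,0,0,50],[0,0,0,0,0,0,50],[0,0,0,0,0,0,50],[0,0,0,0,0,0,50]]]' --grip_force 15

```text
time_s: 7.75
ee_pos: [0.4438, 0.2975, -0.0238]
eef_rot: [3.134, 1.568, 0.495]
force: [-1.0, 0.2, -0.2]
grip_width: 0.0584
```

```bash
python3 -c "
from go import *
c=cam('side'); save(c,'side7.png',(190,250,270,310),10)
go(638.7,264.3,60)
"
```

```text
t 7.8 pos [443.8 297.5 -23.8] jawyaw -61.19 toolx [ 0.003  0.001 -1.   ] q1 0.52 q6 1.59 F [-0.5 -0.1 -0.7] w 58.1
shift mm (tool axes, after turn) [ -83.3  123.  -155. ] tooly [ 0.48 -0.88 -0.  ] toolz [-0.88 -0.48 -0.  ]
```

View pics/side7.png

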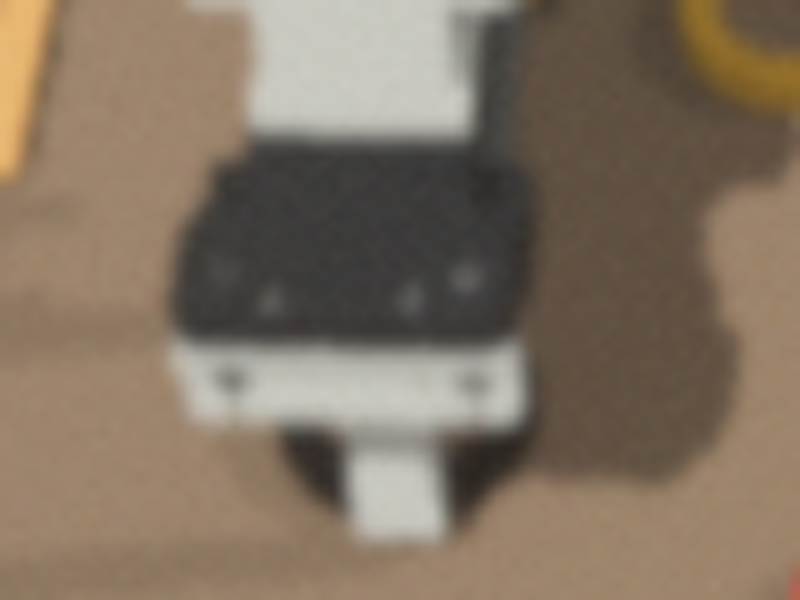

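Grip closed on the ring at 58 mm. Lifting, then look.

Emit:
play_rows --deltas '[[[-10,0,0,0,0,0,50],[-30,0,0,0,0,0,50],[-35,0,0,0,0,0,50],[-15,0,0,0,0,0,50],[0,0,0,0,0,0,50],[0,0,0,0,0,0,50]]]'

```text
time_s: 8.4
ee_pos: [0.4434, 0.2973, 0.066]
eef_rot: [3.138, 1.568, 0.499]
force: [-1.0, 0.1, -0.9]
grip_width: 0.0585
```

```bash
python3 -c "
from go import *
go(638.7,264.3,60)
c=cam('side'); save(c,'side8.png',(180,210,280,285),8)
c=cam('top'); save(c,'top8.png',(150,120,250,195),8)
go(638.7,264.3,60)
"
```

```text
t 8.4 pos [443.4 297.3  66. ] jawyaw -61.19 toolx [ 0.003  0.001 -1.   ] q1 0.52 q6 1.59 F [-1.   0.1 -0.9] w 58.5
shift mm (tool axes, after turn) [   6.5  123.  -155.3] tooly [ 0.48 -0.88  0.  ] toolz [-0.88 -0.48 -0.  ]
t 8.5 pos [443.  297.   65.1] jawyaw -61.20 toolx [ 0.001  0.001 -1.   ] q1 0.52 q6 1.59 F [ 0.2  0.7 -0.5] w 58.8
shift mm (tool axes, after turn) [   5.3  123.  -155.7] tooly [ 0.48 -0.88  0.  ] toolz [-0.88 -0.48 -0.  ]
```

View pics/side8.png

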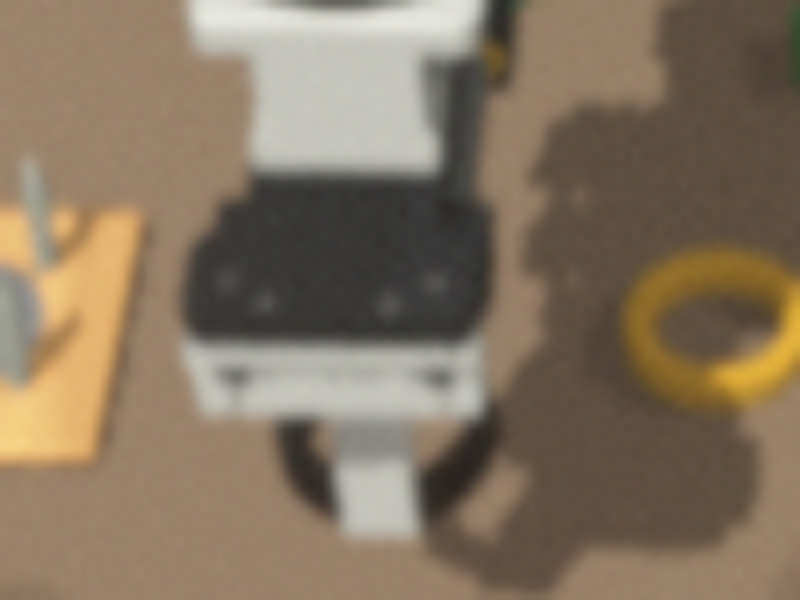

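View pics/top8.png

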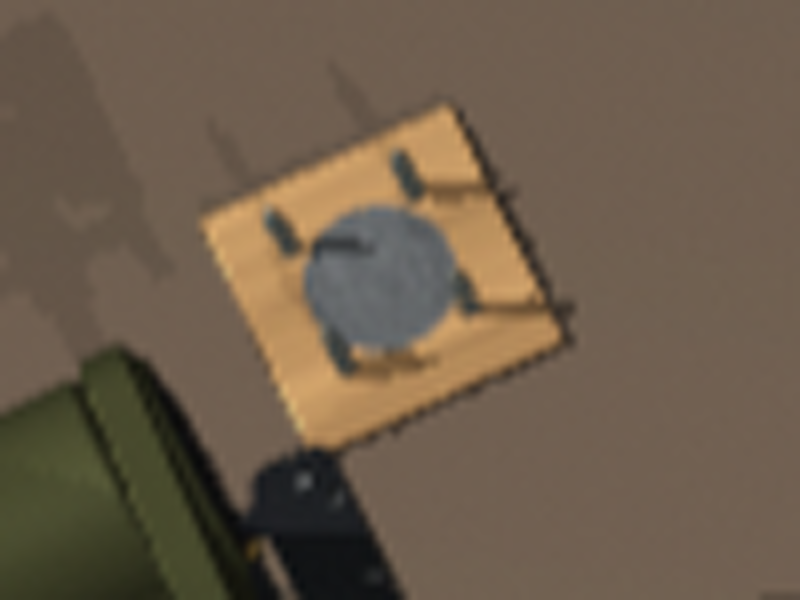

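```bash
python3 -c "
from go import *
c=cam('side'); o,R=state();p=o['ee_pos']+[0,0,.0255]
f=lambda q:[round(float(a),1) for a in ((proj(c,q)[0]+.5-180)*8,(proj(c,q)[1]+.5-210)*8)]
print('tip back',f(p-R[:,1]*.0418),'inner',f(p-R[:,1]*.03))
for s in(-.03,0,.03): print('ring',s,f(p+R[:,2]*s+[0,0,.004]))
cx=f(p+[0,0,.004]); print(cx)
img=c['img'][210:285,180:280]; g=cv2.cvtColor(img,cv2.COLOR_RGB2GRAY)
for v in range(50,66): print(v,g[v,30:66])
"
```

```text
tip back [373.7, 570.2] inner [377.7, 535.7]
ring -0.03 [276.1, 439.5]
ring 0 [386.8, 440.8]
ring 0.03 [497.5, 442.0]
[386.8, 440.8]
50 [180 189 194 192 193 192 189 191 191 189 192 194 193 194 195 194 195 194
 195 194 195 195 194 190 179 171 183 189 188 176 135  92  82  83  82  81]
51 [173 179 182 182 178 170 167 164 167 168 178 181 187 186 187 185 186 187
 187 186 185 186 186 186 179 171 178 184 178 162 120  75  68  75  83  80]
52 [155 161 158 159 146 130 122 117 116 125 144 160 167 169 169 169 170 167
 169 172 171 166 165 168 163 159 163 157 145 124  91  58  59  76  82  82]
53 [140 140 142 136 119  90  74  71  73  92 118 133 144 148 148 147 148 143
 148 148 148 143 142 146 144 143 140 127 102  78  59  52  57  74  81  83]
54 [135 135 135 129 107  73  55  52  61  86 115 125 132 136 136 138 137 136
 139 138 139 130 133 135 134 129 116  99  72  47  44  44  59  75  79  83]
55 [134 133 135 127 111  76  51  51  61  90 115 126 132 135 137 134 137 137
 136 137 132 127 128 132 130 119  99  71  54  41  39  49  64  78  81  83]
56 [134 134 135 130 114  77  55  49  59  85 110 125 136 140 138 136
[... 732 characters left out ...]
75 129 177 192 195 195 195
 195 194 187 161 110  60  42  39  43  46  57  77 106 124 132 131 120  99]
62 [134 137 135 135 137 132 120 100  75  56  52  70 122 173 193 196 195 196
 195 194 190 168 114  63  43  42  48  70  87 105 121 130 131 126 113  96]
63 [133 134 134 135 134 134 128 119 101  76  64  71 119 171 191 194 195 197
 195 196 193 174 120  66  47  46  62  90 112 123 130 130 127 117 100  87]
64 [134 134 134 133 133 134 132 129 122 105  90  88 123 172 190 195 195 195
 194 196 198 183 131  76  56  62  76 101 123 130 132 128 116 101  88  84]
65 [133 135 136 135 133 133 134 133 129 126 118 116 136 174 189 192 191 191
 193 193 194 179 137  85  71  76  84 101 119 128 130 123 104  88  85  82]
```

```bash
python3 -c "
from m import *
c=cs['side']
print('right',c['R'][0])
x0,y0=140,220
m=mask(c,(9,95,90),(22,200,255))
k=blob(m,243/1.4,365/1.4,7); h=cv2.convexHull(k)
q=cv2.approxPolyDP(h,6,True)[:,0]; print(((q-[x0,y0])*12+6).tolist())
# edge lines subpixel: saturation/gray profile
g=cv2.cvtColor(c['img'],cv2.COLOR_RGB2HSV)[:,:,1].astype(float)
g2=c['img'][:,:,0].astype(float)
for col in (170,176,182,190): print(col,'far rows',g2[230:242,col].astype(int),'near',g2[262:274,col].astype(int))
"
```

```text
right [-0.87240805 -0.48873252  0.00668644]
[[702, 210], [618, 582], [102, 558], [210, 186]]
170 far rows [129 129 129 131 130 142 147 137 140 149 166 180] near [199 201 204 205 196 166 132 125 126 126 125 126]
176 far rows [126 127 127 127 129 144 171 191 202 203 196 183] near [206 207 208 213 206 175 135 125 124 127 126 125]
182 far rows [137 134 132 132 134 144 168 192 199 201 203 205] near [222 220 222 224 219 185 144 127 126 124 127 125]
190 far rows [124 124 126 127 125 128 127 127 130 139 155 173] near [194 193 193 193 186 164 135 127 124 125 125 124]
```

```bash
python3 -c "
from m import *
c=cs['side']
a=np.radians(28.8); ex=np.array([np.cos(a),np.sin(a)]); ty=np.array([np.sin(a),-np.cos(a)])
for col in(174,176,182):
  f=ray(c,col,235.8,.008)[:2];n=ray(c,col,267.3,0)[:2]
  print('along jaw',f@ty*1000,n@ty*1000,'mid',(f+n)@ty*500)
T=np.array([638.7,264.3]); print('top est jaw',T@ty,'lat',T@ex)
# lateral from posts: measured shift +1.7px
g=cv2.cvtColor(c['img'],cv2.COLOR_RGB2HSV)[:,:,1].astype(int)
for r in (233,236,240,249,252,255): print(r,g[r,155:192])
"
```

```text
along jaw 128.52941988464644 27.763686517704606 mid 78.14655320117555
along jaw 128.60605715591305 27.83137430841146 mid 78.21871573216228
along jaw 128.83600757949856 28.034469382792974 mid 78.43523848114576
top est jaw 76.08821611317245 lat 687.024572609099
233 [82 82 80 83 88 80 69 45 29 31 56 75 82 87 82 82 80 82 84 83 86 84 86 82
 85 79 77 56 30 29 45 70 82 84 85 80 80]
236 [ 86  95 112 123 125 126 122 101  59  36  57 104 120 127 124 121 119 119
 123 127 124 118 122 121 125 122 118  99  61  34  44  90 120 122 117 110
 114]
240 [ 96 116 129 138 132 134 132 128 101  56  37  67 116 133 135 135 135 131
 132 133 131 129 131 133 134 136 136 129 106  65  36  65 110 132 143 138
 138]
249 [133 131 119  81  42  43  79  83  49  18   6   9   6   5   4   4   8   6
   6   7   6  11   9  10  17  20  18  18  13  36  86 121 133 140 141 137
 134]
252 [133 134 128 105  63  31  30  23  12   5  11  14  11   9   4   6   2   4
   4   4   8   6   6   6  12  19  25  26  34  59 107 129 136 140 138 136
 138]
255 [133 134 136 126  99  58  30  43  66  66  34  15   8   4   8   4   4   9
   4   4   7   9   9  11  22  23  23  35  73 116 135 139 137 137 140 137
 137]
```

Emit:
play_rows --deltas '[[[0,15,-18,0,0,0,50],[0,25,-30,0,0,0,50],[0,29,-36,0,0,0,50],[0,29,-36,0,0,0,50],[5,20,-25,0,0,0,50],[10,6,-7,0,0,0,50],[5,0,0,0,0,0,50],[0,0,0,0,0,0,50],[0,0,0,0,0,0,50]]]'

```text
time_s: 9.45
ee_pos: [0.6355, 0.2626, 0.0468]
eef_rot: [-3.084, 1.568, 0.561]
force: [-0.2, -0.1, -0.6]
grip_width: 0.0587
```

```bash
cat > nd.py <<'E'
from go import *
a=np.radians(28.8); ex=np.array([np.cos(a),np.sin(a)]); ty=np.array([np.sin(a),-np.cos(a)])
def nst(lat,jaw,z,jw=118.8):
    x,y=ex*lat+ty*jaw; go(x,y,z,jaw=jw)
    o,R=state(); p=o['ee_pos'][:2]*1000; print('lat %.1f jaw %.1f'%(p@ex,p@ty))
E
python3 -c "
from nd import *
nst(683.2,77.5,40)
c=cam('side'); save(c,'side9.png',(130,190,230,265),8)
c=cam('top'); save(c,'top9.png',(150,120,250,195),8)
nst(683.2,77.5,40)
"
```

```text
t 9.4 pos [635.5 262.6  46.8] jawyaw -61.13 toolx [ 0.002  0.001 -1.   ] q1 0.34 q6 1.41 F [-0.2 -0.1 -0.6] w 58.7
turn ax 0.001 rad (alt -3.140), tilt fix ay -0.003 az 0.000
shift mm (tool axes, after turn) [6.8 1.5 0.2] tooly [ 0.48 -0.88 -0.  ] toolz [-0.88 -0.48 -0.  ]
lat 683.4 jaw 76.0
t 9.6 pos [636.  262.6  47.5] jawyaw -61.14 toolx [ 0.003  0.002 -1.   ] q1 0.34 q6 1.41 F [-0.7  0.1 -0.7] w 58.3
turn ax 0.001 rad (alt -3.141), tilt fix ay -0.004 az -0.000
shift mm (tool axes, after turn) [7.5 1.2 0.7] tooly [ 0.48 -0.88  0.  ] toolz [-0.88 -0.48 -0.  ]
lat 683.9 jaw 76.3
```

View pics/side9.png

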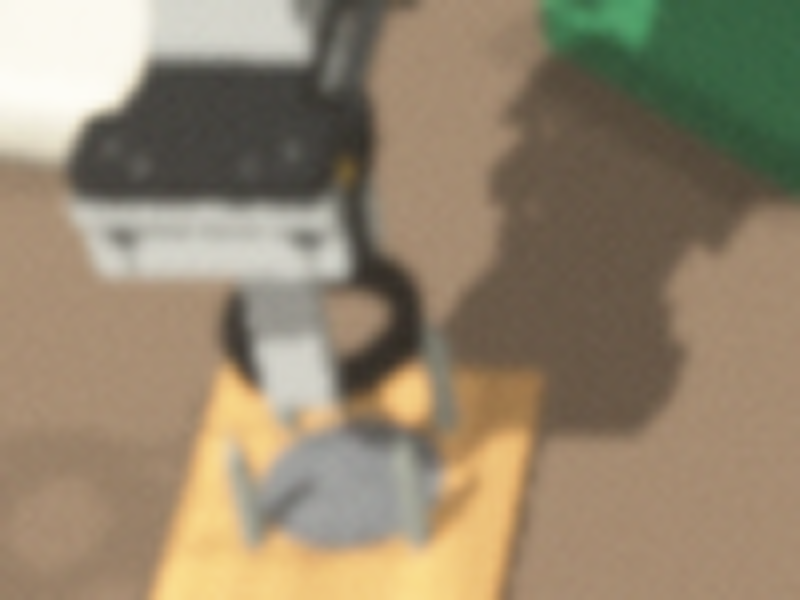

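View pics/top9.png

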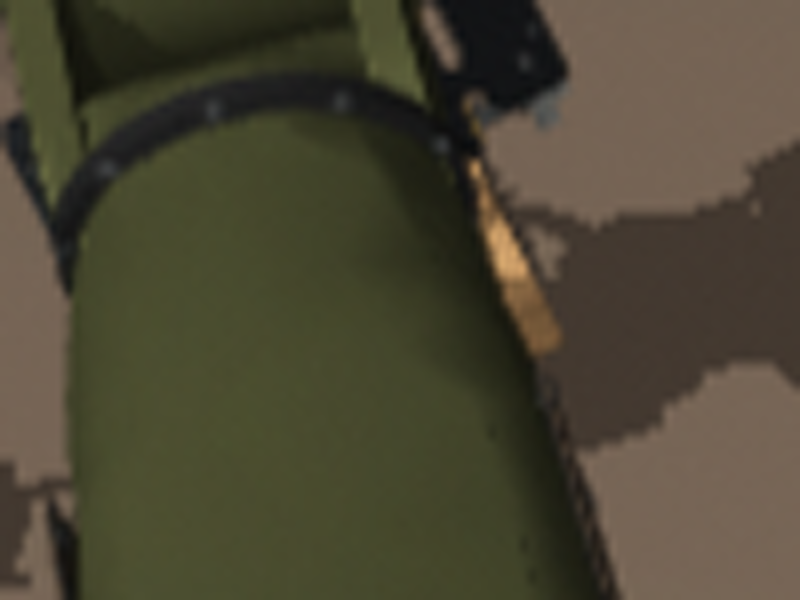

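```bash
python3 -c "
from nd import *
c=cam('side')
g=cv2.cvtColor(c['img'],cv2.COLOR_RGB2GRAY)
m=(g<78).astype(np.uint8)[222:245,155:186]
for r in m: print(''.join('#' if a else '.' for a in r))
print(g[229,153:188]);print(g[231,153:188])
for u,v in((130+322.5/8-.5,190+318/8-.5),):
  q=ray(c,u,v,.0773)[:2]*1000; print(q@ex,q@ty)
"
```

```text
...................####........
...................######......
...................#######.....
....................######.....
......................#####....
........................###....
....#...................###....
...##...................###....
...##...................###....
...##..................#####...
...##.................#####....
....##..............#######....
....##.............#######.....
.....#............######.......
..................#####........
..................####.........
..................##...........
...............................
...............................
...............................
...............................
...............................
...............................
[147 146 146 133 103  73  69  93 131 147 147 149 148 149 149 147 140 137
 144 145 147 144 144 144 129  98  64  51  53  86 122 133 124 105  95]
[147 145 145 131 101  68  61  81 125 157 165 168 168 169 162 157 151 142
 142 143 144 140 134 115  92  65  48  48  50  75 111 119 106  95  93]
683.3489770543025 80.17345392699997
```

Emit:
play_rows --deltas '[[[4,0.2,1.0,0,-0.003,0,50],[8,0,0,0,0,0,50],[6,0,0,0,0,0,50],[5,0,0,0,0,0,50],[3,0,0,0,0,0,50],[0,0,0,0,0,0,50],[0,0,0,0,0,0,50]]]'

```text
time_s: 10.3
ee_pos: [0.6359, 0.2614, 0.0208]
eef_rot: [2.995, 1.571, 0.357]
force: [-0.0, 0.7, -0.7]
grip_width: 0.0587
```

```bash
python3 -c "
from nd import *
nst(682.9,76.5,-15)
c=cam('side'); save(c,'side10.png',(130,200,230,275),8)
nst(682.9,76.5,-15)
"
```

```text
t 10.3 pos [635.9 261.4  20.8] jawyaw -61.19 toolx [ 0.  0. -1.] q1 0.34 q6 1.40 F [-0.   0.7 -0.7] w 58.7
turn ax 0.000 rad (alt -3.142), tilt fix ay -0.000 az -0.000
shift mm (tool axes, after turn) [35.8 -0.8  0.2] tooly [ 0.48 -0.88  0.  ] toolz [-0.88 -0.48 -0.  ]
lat 683.1 jaw 77.3
t 10.3 pos [635.9 261.4  20.9] jawyaw -61.19 toolx [ 0.  0. -1.] q1 0.34 q6 1.40 F [-1.   0.1 -1.2] w 58.6
turn ax 0.000 rad (alt -3.141), tilt fix ay -0.000 az -0.000
shift mm (tool axes, after turn) [35.9 -0.8  0.3] tooly [ 0.48 -0.88  0.  ] toolz [-0.88 -0.48 -0.  ]
lat 683.2 jaw 77.3
```

View pics/side10.png

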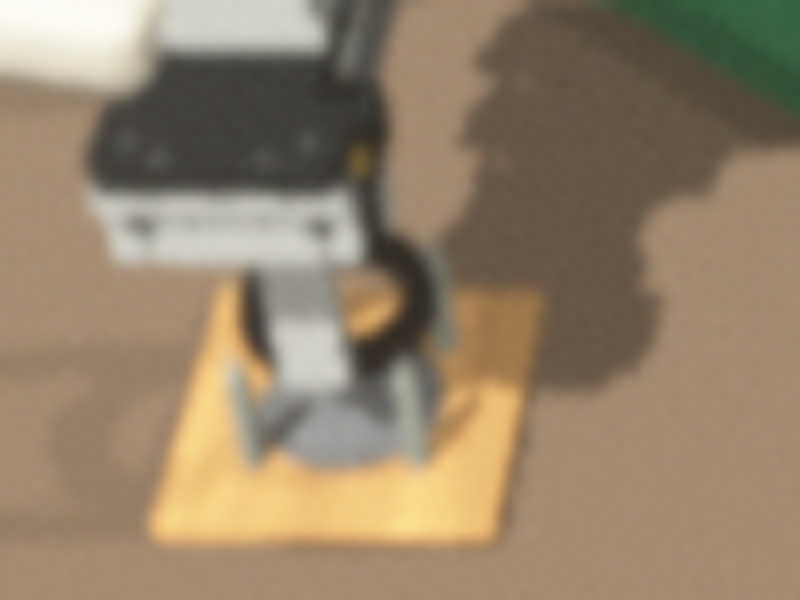

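Emit:
play_rows --deltas '[[[4,-0.4,0.1,0,0,0,50],[6,0,0,0,0,0,50],[6,0,0,0,0,0,50],[4,0,0,0,0,0,50],[0,0,0,0,0,0,50]]]'

```text
time_s: 10.85
ee_pos: [0.6351, 0.2615, -0.0004]
eef_rot: [-0.186, 1.569, -2.825]
force: [0.6, -0.2, 0.2]
grip_width: 0.0582
```

Emit:
play_rows --deltas '[[[4,0,0,0,0,0,50],[4,0,0,0,0,0,50],[4,0,0,0,0,0,50],[2,0,0,0,0,0,50],[0,0,0,0,0,0,50]]]'

```text
time_s: 11.35
ee_pos: [0.6353, 0.2616, -0.0138]
eef_rot: [-0.158, 1.57, -2.797]
force: [-0.3, 0.4, 0.7]
grip_width: 0.0583
```

Emit:
play_rows --deltas '[[[1,0,0,0,0,0,50],[1,0,0,0,0,0,50],[0,0,0,0,0,0,50]]]'

```text
time_s: 11.65
ee_pos: [0.6355, 0.2616, -0.0154]
eef_rot: [-0.432, 1.571, -3.071]
force: [-0.3, -0.8, -1.1]
grip_width: 0.0584
```

Emit:
play_rows --deltas '[[[0.4,0,0,0,0,0,50],[0,0,0,0,0,0,50],[0,0,0,0,0,0,62],[0,0,0,0,0,0,70],[0,0,0,0,0,0,80],[0,0,0,0,0,0,80]]]'

```text
time_s: 12.25
ee_pos: [0.6355, 0.2616, -0.0157]
eef_rot: [-2.884, 1.571, 0.761]
force: [0.1, -0.3, 0.5]
grip_width: 0.0788
```

Emit:
play_rows --deltas '[[[-10,0,0,0,0,0,80],[-30,0,0,0,0,0,80],[-45,0,0,0,0,0,94],[-40,0,0,0,0,0,94],[0,20,20,0,0,0,94],[0,30,30,0,0,0,94],[0,30,30,0,0,0,94]]]'

```text
time_s: 12.95
ee_pos: [0.6034, 0.1521, 0.1102]
eef_rot: [2.792, 1.57, 0.154]
force: [0.5, -0.4, 0.8]
grip_width: 0.0938
```

```bash
python3 -c "
from nd import *
go(455,-300,60,jaw=118.8)
c=cam('side'); save(c,'side11.png',(130,200,230,275),8)
go(455,-300,60,jaw=118.8)
"
```

```text
t 12.9 pos [603.4 152.1 110.2] jawyaw -61.13 toolx [ 0.001  0.    -1.   ] q1 0.19 q6 1.26 F [ 0.5 -0.4  0.8] w 93.8
turn ax 0.001 rad (alt -3.140), tilt fix ay -0.001 az -0.000
shift mm (tool axes, after turn) [ 50.  324.7 347.9] tooly [ 0.48 -0.88  0.  ] toolz [-0.88 -0.48 -0.  ]
t 13.0 pos [602.4 146.7 110.2] jawyaw -61.33 toolx [ 0.    -0.001 -1.   ] q1 0.18 q6 1.25 F [-1.1 -4.4  0.8] w 94.1
turn ax -0.002 rad (alt 3.139), tilt fix ay 0.001 az -0.001
shift mm (tool axes, after turn) [ 50.7 320.4 344.4] tooly [ 0.48 -0.88  0.  ] toolz [-0.88 -0.48  0.  ]
```

View pics/side11.png

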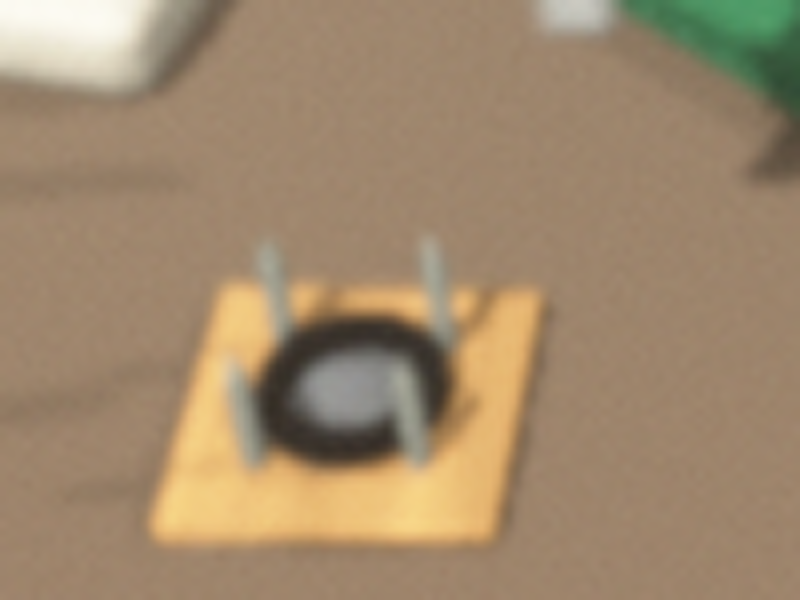

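Spacer lies flat between all four posts (crop centre ~(357,390)). Roundel next.

Emit:
play_rows --deltas '[[[0,33,35,0,0,0,94],[0,33,35,0,0,0,94],[0,33,35,0,0,0,94],[0,33,35,0,0,0,94],[0,33,35,0,0,0,94],[0,33,35,0,0,0,94],[0,33,35,0,0,0,94],[0,33,35,0,0,0,94],[10,25,27,0,0,0,94],[10,10,10,0,0,0,94]]]'

```text
time_s: 14.0
ee_pos: [0.4694, -0.2646, 0.0899]
eef_rot: [1.93, 1.569, -0.711]
force: [0.5, -0.2, 0.0]
grip_width: 0.0941
```

```bash
python3 -c "
from nd import *
c=cam('side');c=cam('side'); save(c,'side12.png',(280,110,380,185),8)
t=cam('top'); save(t,'top12.png',(330,180,430,255),8)
go(453.5,-300.5,-23,jaw=118.8)
o,R=state();p=o['ee_pos']+[0,0,.0255]
for d in(-.05,.05): print([round(float(a),1) for a in ((proj(c,p+R[:,1]*d)[0]+.5-280)*8,(proj(c,p+R[:,1]*d)[1]+.5-110)*8)])
for q in((.4535,-.3005,.008),(.4552,-.3,.008)):print([round(float(a),1) for a in ((proj(c,q)[0]+.5-280)*8,(proj(c,q)[1]+.5-110)*8)])
"
```

```text
t 14.2 pos [ 470.2 -261.4   89.1] jawyaw -61.25 toolx [-0.001  0.001 -1.   ] q1 -0.58 q6 0.49 F [0.  0.2 1.2] w 94.1
turn ax -0.001 rad (alt 3.141), tilt fix ay 0.000 az 0.001
shift mm (tool axes, after turn) [112.   26.4  33.4] tooly [ 0.48 -0.88 -0.  ] toolz [-0.88 -0.48  0.  ]
[369.6, 276.0]
[349.9, 134.1]
[418.3, 399.5]
[413.9, 399.0]
```

View pics/side12.png

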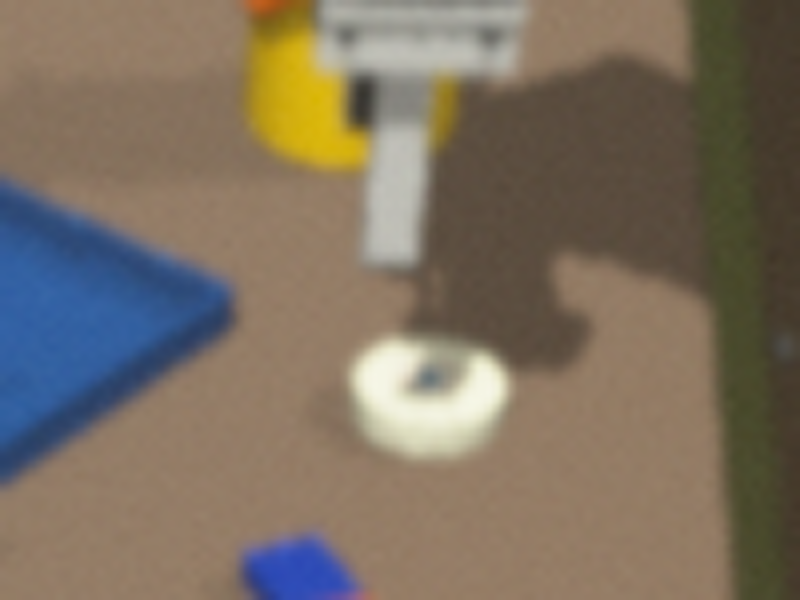

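View pics/top12.png

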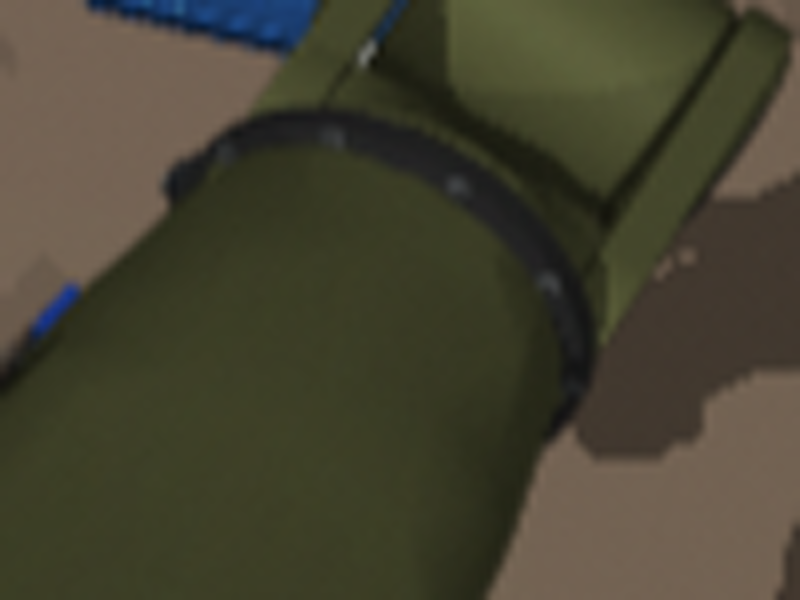

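Emit:
play_rows --deltas '[[[5,8,10,0,0,0,94],[20,12,15,0,0,0,94],[30,6,8,0,0,0,94],[17,0,0,0,0,0,94],[0,0,0,0,0,0,94],[0,0,0,0,0,0,94]]]'

```text
time_s: 14.75
ee_pos: [0.4545, -0.3001, 0.018]
eef_rot: [2.065, 1.57, -0.572]
force: [-0.5, -0.5, -0.1]
grip_width: 0.094
```

```bash
python3 -c "
from nd import *
c=cam('side'); save(c,'side13.png',(280,110,380,185),8)
go(453.5,-300.5,-23,jaw=118.8)
o,R=state();p=o['ee_pos']+[0,0,.0255]
for d in(-.05,.05): print([round(float(a),1) for a in ((proj(c,p+R[:,1]*d)[0]+.5-280)*8,(proj(c,p+R[:,1]*d)[1]+.5-110)*8)])
for q in((.4535,-.3005,.008),(.4552,-.3,.008)):print([round(float(a),1) for a in ((proj(c,q)[0]+.5-280)*8,(proj(c,q)[1]+.5-110)*8)])
"
```

```text
t 14.8 pos [ 454.7 -300.3   18.4] jawyaw -61.13 toolx [ 0.001 -0.001 -1.   ] q1 -0.65 q6 0.42 F [-0.3  0.8  0.9] w 94.0
turn ax 0.001 rad (alt -3.140), tilt fix ay -0.001 az -0.001
shift mm (tool axes, after turn) [41.4 -0.5  1.2] tooly [ 0.48 -0.88  0.  ] toolz [-0.88 -0.48 -0.  ]
[434.9, 396.2]
[412.1, 253.8]
[418.3, 399.5]
[413.9, 399.0]
```

View pics/side13.png

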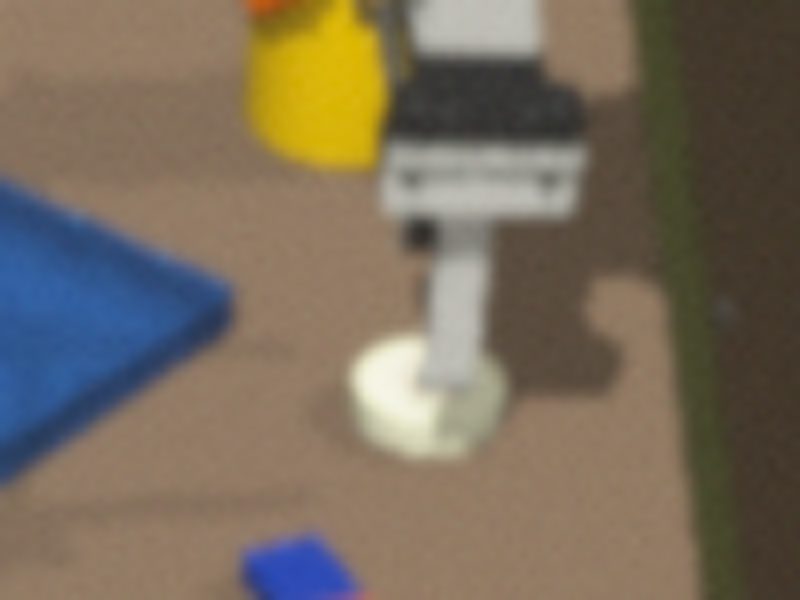

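Emit:
play_rows --deltas '[[[10,0,1,0,0,0,94],[15,0,0,0,0,0,94],[11,0,0,0,0,0,94],[5,0,0,0,0,0,94],[0,0,0,0,0,0,70],[0,0,0,0,0,0,50],[0,0,0,0,0,0,50],[0,0,0,0,0,0,50],[0,0,0,0,0,0,50],[0,0,0,0,0,0,50]]]' --grip_force 20

```text
time_s: 15.8
ee_pos: [0.4531, -0.301, -0.0235]
eef_rot: [2.04, 1.57, -0.599]
force: [-0.8, 0.5, 2.3]
grip_width: 0.059
```

Emit:
play_rows --deltas '[[[0,0,0,0,0,0,50],[0,0,0,0,0,0,50],[-5,0,0,0,0,0,50],[-25,0,0,0,0,0,50],[-40,0,0,0,0,0,50],[-30,0,0,0,0,0,50],[-10,0,0,0,0,0,50],[0,0,0,0,0,0,50]]]'

```text
time_s: 16.6
ee_pos: [0.4534, -0.3012, 0.0871]
eef_rot: [1.98, 1.569, -0.658]
force: [0.2, -0.9, -1.5]
grip_width: 0.0596
```

```bash
python3 -c "
from nd import *
nst(683,77.1,60)
c=cam('side'); save(c,'side14.png',(280,80,380,155),8)
nst(683,77.1,60)
o,R=state();p=o['ee_pos']+[0,0,.0255]
f=lambda q:[round(float(a),1) for a in ((proj(c,q)[0]+.5-280)*8,(proj(c,q)[1]+.5-80)*8)]
print('tip',f(p-R[:,1]*.032)); 
for s in(-.03,0,.03): print('disc',f(p+[0,0,.006]+R[:,2]*s))
"
```

```text
t 16.6 pos [ 453.4 -301.2   87.1] jawyaw -61.19 toolx [ 0.002 -0.001 -1.   ] q1 -0.65 q6 0.41 F [ 0.2 -0.9 -1.5] w 59.6
turn ax 0.000 rad (alt -3.142), tilt fix ay -0.001 az -0.002
shift mm (tool axes, after turn) [  26.7 -405.3 -430.8] tooly [ 0.48 -0.88  0.  ] toolz [-0.88 -0.48 -0.  ]
lat 252.2 jaw 482.4
t 16.6 pos [ 452.8 -300.8   85.6] jawyaw -61.19 toolx [-0.  0. -1.] q1 -0.65 q6 0.41 F [ 0.6  0.4 -1.8] w 59.8
turn ax 0.000 rad (alt -3.141), tilt fix ay 0.000 az 0.000
shift mm (tool axes, after turn) [  25.7 -404.6 -431.1] tooly [ 0.48 -0.88 -0.  ] toolz [-0.88 -0.48  0.  ]
lat 251.9 jaw 481.7
tip [451.7, 460.3]
disc [365.9, 400.8]
disc [445.3, 401.6]
disc [524.6, 402.4]
```

View pics/side14.png

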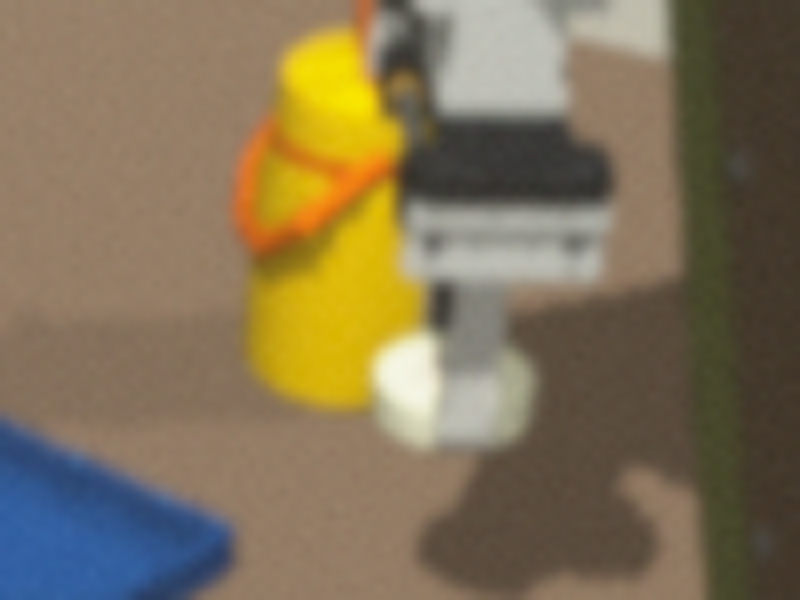

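Emit:
play_rows --deltas '[[[0,-18,-20,0,0,0,50],[0,-33,-35,0,0,0,50],[0,-33,-35,0,0,0,50],[0,-33,-35,0,0,0,50],[0,-33,-35,0,0,0,50],[0,-33,-35,0,0,0,50],[0,-33,-35,0,0,0,50],[0,-33,-35,0,0,0,50],[0,-33,-35,0,0,0,50],[0,-33,-35,0,0,0,50]]]'

```text
time_s: 17.65
ee_pos: [0.5941, 0.1384, 0.0838]
eef_rot: [-0.322, 1.568, -2.961]
force: [0.1, -1.0, -0.7]
grip_width: 0.0595
```

Emit:
play_rows --deltas '[[[0,-33,-35,0,0,0,50],[0,-30,-31,0,0,0,50],[10,-18,-19,0,0,0,50],[10,-4,-6,0,0,0,50],[5,0,0,0,0,0,50],[0,0,0,0,0,0,50]]]'

```text
time_s: 18.25
ee_pos: [0.6327, 0.2534, 0.0591]
eef_rot: [-0.126, 1.567, -2.766]
force: [0.9, -0.1, -0.6]
grip_width: 0.0595
```

```bash
python3 -c "
from nd import *
nst(682.5,77.1,50)
c=cam('side'); save(c,'side15.png',(130,190,230,265),8)
nst(682.5,77.1,50)
"
```

```text
t 18.2 pos [632.7 253.4  59.1] jawyaw -61.24 toolx [-0.003 -0.001 -1.   ] q1 0.33 q6 1.40 F [ 0.9 -0.1 -0.6] w 59.5
turn ax -0.001 rad (alt 3.141), tilt fix ay 0.003 az 0.000
shift mm (tool axes, after turn) [ 9.1 -5.6 -6. ] tooly [ 0.48 -0.88 -0.  ] toolz [-0.88 -0.48  0.  ]
lat 676.5 jaw 82.7
t 18.3 pos [633.2 253.4  60.4] jawyaw -61.26 toolx [-0.002 -0.001 -1.   ] q1 0.33 q6 1.40 F [ 0.3  0.3 -0.8] w 59.6
turn ax -0.001 rad (alt 3.140), tilt fix ay 0.002 az 0.000
shift mm (tool axes, after turn) [10.3 -5.9 -5.6] tooly [ 0.48 -0.88 -0.  ] toolz [-0.88 -0.48  0.  ]
lat 676.9 jaw 83.0
```

View pics/side15.png

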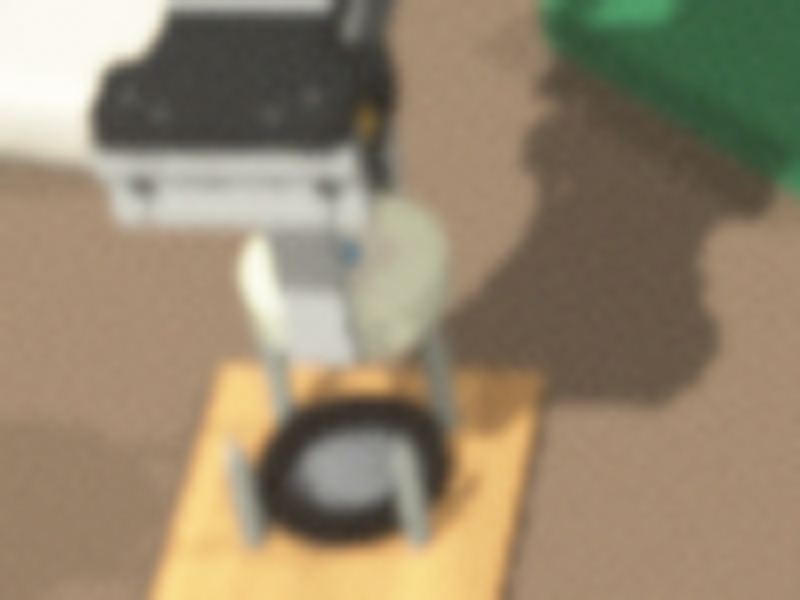

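Emit:
play_rows --deltas '[[[5,-3,-3,0,0.002,0,50],[6,-2.8,-2.5,0,0,0,50],[0,0,0,0,0,0,50],[0,0,0,0,0,0,50]]]'

```text
time_s: 18.7
ee_pos: [0.6355, 0.2625, 0.0501]
eef_rot: [-3.105, 1.569, 0.539]
force: [0.4, -0.0, 0.2]
grip_width: 0.0597
```

```bash
python3 -c "
from nd import *
c=cam('side'); save(c,'side16.png',(130,190,230,265),8)
nst(682.5,77.1,50)
im=c['img'][:,:,2].astype(int)
for r in range(220,236,2): print(r,im[r,155:192])
"
```

```text
t 18.8 pos [635.6 262.5  50.4] jawyaw -61.19 toolx [ 0.002  0.001 -1.   ] q1 0.34 q6 1.41 F [-0.1 -0.4 -0.6] w 59.6
turn ax 0.000 rad (alt -3.141), tilt fix ay -0.002 az -0.000
shift mm (tool axes, after turn) [0.4 0.9 1. ] tooly [ 0.48 -0.88  0.  ] toolz [-0.88 -0.48 -0.  ]
lat 683.5 jaw 76.2
220 [203 201 202 202 202 202 202 201 201 201 200 193 177 171 183 195 194 176
 150 150 158 158 158 150 144 133 122 118 116 115 117 115 116 118 116 114
 106]
222 [186 187 184 187 194 193 192 194 194 195 193 192 184 175 179 190 191 178
 158 153 159 163 162 160 158 154 143 128 119 116 117 115 115 117 114 106
  89]
224 [129 134 143 175 192 177 158 158 155 156 155 152 145 131 135 146 153 154
 156 162 160 159 161 162 161 161 155 144 125 117 118 114 115 108 100  89
  74]
226 [118 129 172 221 228 200 160 147 142 143 141 141 137 128 127 128 136 143
 151 159 159 155 159 161 164 161 157 148 129 120 114 113  99  87  75  72
  74]
228 [121 139 187 229 233 208 171 148 142 143 143 141 142 141 132 132 147 154
 154 157 160 160 162 163 162 161 153 141 125 117 110  96  84  76  73  77
  72]
230 [118 129 173 220 236 231 209 178 164 159 162 160 160 156 145 137 149 161
 159 161 161 162 163 162 161 154 145 132 121 106  92  81  75  74  74  74
  73]
232 [119 121 139 183 220 231 227 211 198 196 195 196 195 195 180 154 149 158
 163 164 164 164 161 157 149 144 136 127 118 112  97  80  74  72  71  76
  71]
234 [119 119 124 149 180 203 214 211 206 204 201 201 202 200 189 158 143 152
 158 163 165 165 159 157 148 137 121 107 105 114 103  87  76  72  75  73
  70]
```

View pics/side16.png

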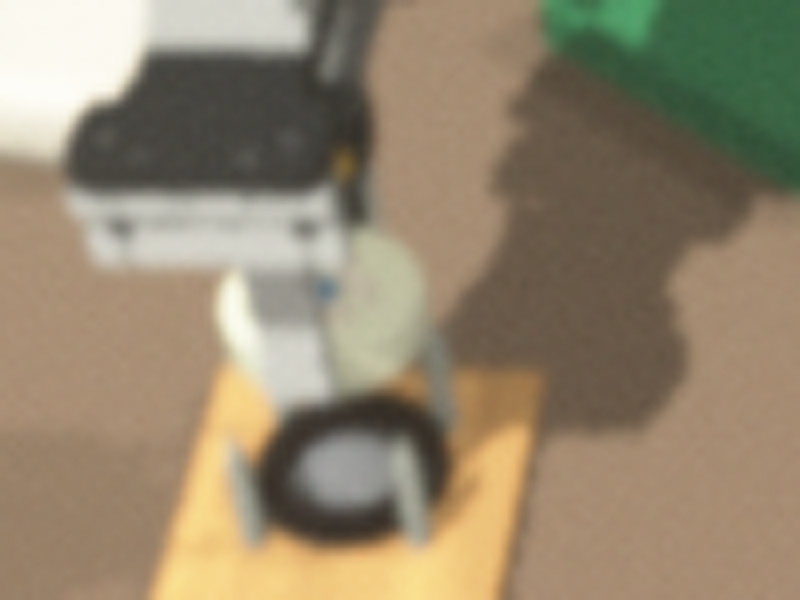

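Emit:
play_rows --deltas '[[[4,0.7,1,0,-0.002,0,50],[6,0,0,0,0,0,50],[6,0,0,0,0,0,50],[5,0,0,0,0,0,50],[4,0,0,0,0,0,50],[0,0,0,0,0,0,50],[0,0,0,0,0,0,50]]]'

```text
time_s: 19.45
ee_pos: [0.6351, 0.2615, 0.0253]
eef_rot: [-2.925, 1.571, 0.719]
force: [0.3, -1.1, -0.5]
grip_width: 0.0596
```

```bash
python3 -c "
from nd import *
nst(682.8,77.1,-4)
c=cam('side'); save(c,'side17.png',(130,200,230,275),8)
"
```

```text
t 19.4 pos [635.1 261.5  25.3] jawyaw -61.19 toolx [ 0.  0. -1.] q1 0.34 q6 1.41 F [ 0.3 -1.1 -0.5] w 59.6
turn ax 0.000 rad (alt -3.141), tilt fix ay -0.000 az 0.000
shift mm (tool axes, after turn) [29.3  0.3 -0.3] tooly [ 0.48 -0.88 -0.  ] toolz [-0.88 -0.48 -0.  ]
lat 682.5 jaw 76.8
```

View pics/side17.png

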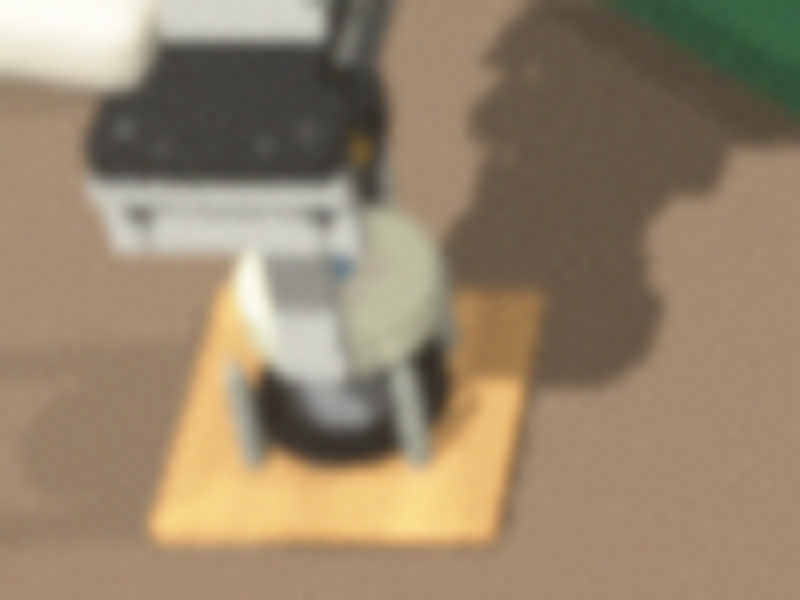

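Emit:
play_rows --deltas '[[[3,0.2,0,0,0,0,50],[4,0,0,0,0,0,50],[4,0,0,0,0,0,50],[3,0,0,0,0,0,50],[0,0,0,0,0,0,50]]]'

```text
time_s: 20.0
ee_pos: [0.6351, 0.2616, 0.0108]
eef_rot: [-1.789, 1.57, 1.856]
force: [2.0, 3.4, -2.9]
grip_width: 0.0595
```

Emit:
play_rows --deltas '[[[4,0,0,0,0,0,50],[4,0,0,0,0,0,50],[3,0,0,0,0,0,50],[2,0,0,0,0,0,50],[0,0,0,0,0,0,50]]]'

```text
time_s: 20.5
ee_pos: [0.6352, 0.2617, -0.002]
eef_rot: [-2.607, 1.57, 1.038]
force: [2.1, 5.6, 0.2]
grip_width: 0.0595
```

Emit:
play_rows --deltas '[[[0.7,0,0,0,0,0,50],[0.5,0,0,0,0,0,50],[0,0,0,0,0,0,50]]]'

```text
time_s: 20.8
ee_pos: [0.6353, 0.2617, -0.0029]
eef_rot: [-2.852, 1.57, 0.793]
force: [1.1, 4.5, 1.5]
grip_width: 0.0596
```

Emit:
play_rows --deltas '[[[0.3,-0.4,-0.4,0,0,0,50],[0.3,0,0,0,0,0,50],[0,0,0,0,0,0,50]]]'

```text
time_s: 21.1
ee_pos: [0.6353, 0.2618, -0.0034]
eef_rot: [0.091, 1.571, -2.548]
force: [-0.9, 3.0, 3.8]
grip_width: 0.0593
```

Emit:
play_rows --deltas '[[[0.3,-0.2,-0.2,0,0,0,50],[0,0,0,0,0,0,50],[0,0,0,0,0,0,61],[0,0,0,0,0,0,66],[0,0,0,0,0,0,75],[0,0,0,0,0,0,80]]]'

```text
time_s: 21.7
ee_pos: [0.6352, 0.262, -0.0042]
eef_rot: [0.036, 1.57, -2.603]
force: [-0.3, -0.2, 0.4]
grip_width: 0.0782
```

Emit:
play_rows --deltas '[[[-8,0,0,0,0,0,80],[-30,0,0,0,0,0,80],[-45,0,0,0,0,0,94],[-25,0,0,0,0,0,94],[0,20,20,0,0,0,94],[0,30,30,0,0,0,94],[0,10,20,0,0,0,94],[0,0,0,0,0,0,94]]]'

```text
time_s: 22.5
ee_pos: [0.6024, 0.1738, 0.1052]
eef_rot: [2.349, 1.57, -0.292]
force: [0.3, -0.3, 0.1]
grip_width: 0.0937
```

```bash
python3 -c "
from nd import *
c=cam('side'); save(c,'side18.png',(130,200,280,285),5.3)
go(429.5,145.5,20,jaw=118.8)
"
```

```text
t 22.6 pos [603.  175.1 105.2] jawyaw -61.27 toolx [ 0.001  0.    -1.   ] q1 0.22 q6 1.29 F [ 0.7  0.3 -0.2] w 93.9
turn ax -0.001 rad (alt 3.140), tilt fix ay -0.001 az -0.000
shift mm (tool axes, after turn) [ 85.1 -57.7 166.4] tooly [ 0.48 -0.88  0.  ] toolz [-0.88 -0.48 -0.  ]
```

View pics/side18.png

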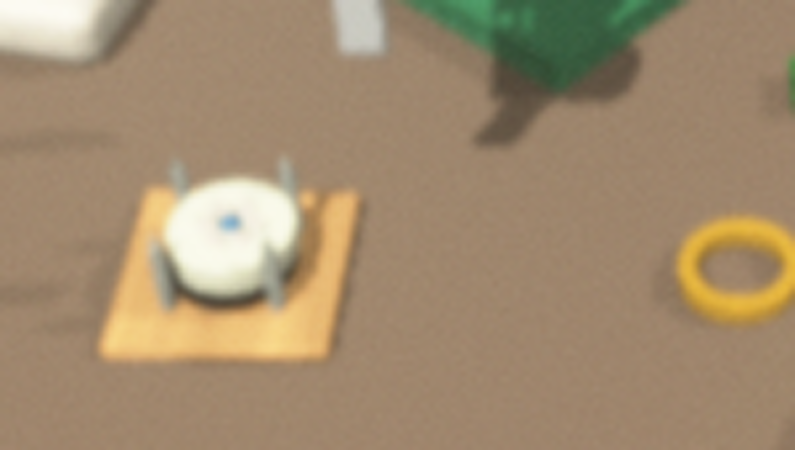

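Roundel is seated flat on the spacer, carved face up. Retainer next: the brass ring, crop (737,268). It's the only brass-coloured one; the others are red, pink, green and pink.

Emit:
play_rows --deltas '[[[0,-8,25,0,0,0,94],[0,-15,43,0,0,0,94],[10,-15,43,0,0,0,94],[25,-13,38,0,0,0,94],[35,-6.7,17.4,0,0,0,94],[15,0,0,0,0,0,94],[0,0,0,0,0,0,94],[0,0,0,0,0,0,94]]]'

```text
time_s: 23.35
ee_pos: [0.4303, 0.1469, 0.0199]
eef_rot: [2.929, 1.57, 0.291]
force: [0.3, -0.4, -0.2]
grip_width: 0.0943
```

```bash
python3 -c "
from nd import *
c=cam('side'); save(c,'side19.png',(220,200,320,275),8)
go(429.5,145.5,-23.5,jaw=118.8)
o,R=state();p=o['ee_pos']+[0,0,.0255]
f=lambda q:[round(float(a),1) for a in ((proj(c,q)[0]+.5-220)*8,(proj(c,q)[1]+.5-200)*8)]
print(f(p-R[:,1]*.05),f((.4295,.1455,.006)))
"
```

```text
t 23.4 pos [430.5 146.8  20.2] jawyaw -61.17 toolx [ 0.002  0.    -1.   ] q1 0.25 q6 1.32 F [-0.1  0.5 -0.7] w 94.2
turn ax 0.001 rad (alt -3.141), tilt fix ay -0.002 az -0.000
shift mm (tool axes, after turn) [43.7  0.6  1.6] tooly [ 0.48 -0.88  0.  ] toolz [-0.88 -0.48 -0.  ]
[381.4, 444.0] [390.5, 412.9]
```

View pics/side19.png

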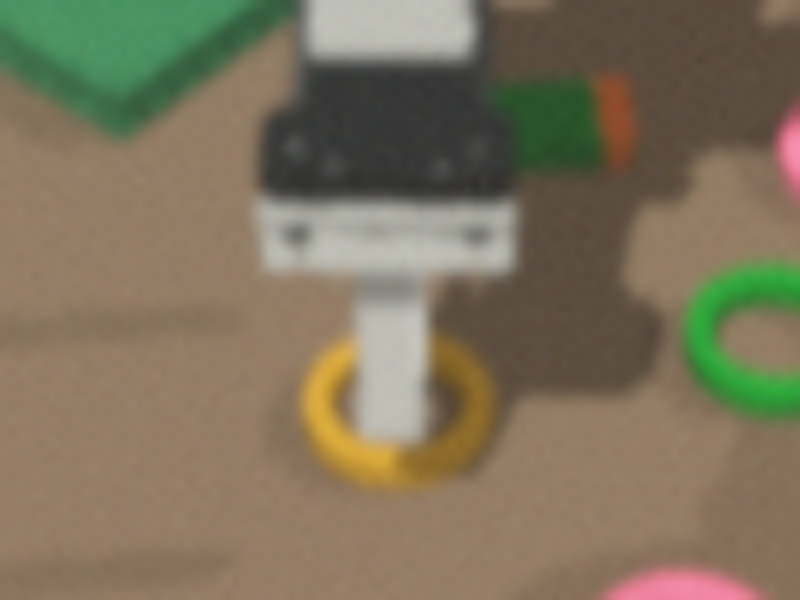

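Emit:
play_rows --deltas '[[[10,0.6,1.5,0,-0.002,0,94],[15,0,0,0,0,0,94],[13,0,0,0,0,0,94],[5.5,0,0,0,0,0,94],[0,0,0,0,0,0,70],[0,0,0,0,0,0,50],[0,0,0,0,0,0,50],[0,0,0,0,0,0,50],[0,0,0,0,0,0,50],[0,0,0,0,0,0,50]]]' --grip_force 20

```text
time_s: 24.4
ee_pos: [0.4285, 0.145, -0.024]
eef_rot: [0.148, 1.569, -2.49]
force: [0.1, -0.5, 3.4]
grip_width: 0.0598
```

Emit:
play_rows --deltas '[[[0,0,0,0,0,0,50],[0,0,0,0,0,0,50],[-5,0,0,0,0,0,50],[-25,0,0,0,0,0,50],[-45,0,0,0,0,0,50],[-40,0,0,0,0,0,50],[-10,0,0,0,0,0,50],[0,0,0,0,0,0,50]]]'

```text
time_s: 25.2
ee_pos: [0.4289, 0.1452, 0.1017]
eef_rot: [2.108, 1.57, -0.531]
force: [-0.6, 0.3, -2.4]
grip_width: 0.0599
```

```bash
python3 -c "
from nd import *
c=cam('side'); save(c,'side20.png',(210,150,330,240),6.6)
nst(682.8,77,60)
"
```

```text
t 25.2 pos [428.2 145.  100.2] jawyaw -61.19 toolx [-0.002 -0.001 -1.   ] q1 0.25 q6 1.31 F [-0.1  0.4 -2.5] w 59.4
turn ax 0.000 rad (alt -3.141), tilt fix ay 0.002 az 0.000
shift mm (tool axes, after turn) [  39.6   -2.2 -237.8] tooly [ 0.48 -0.88 -0.  ] toolz [-0.88 -0.48  0.  ]
lat 445.1 jaw 79.2
```

View pics/side20.png

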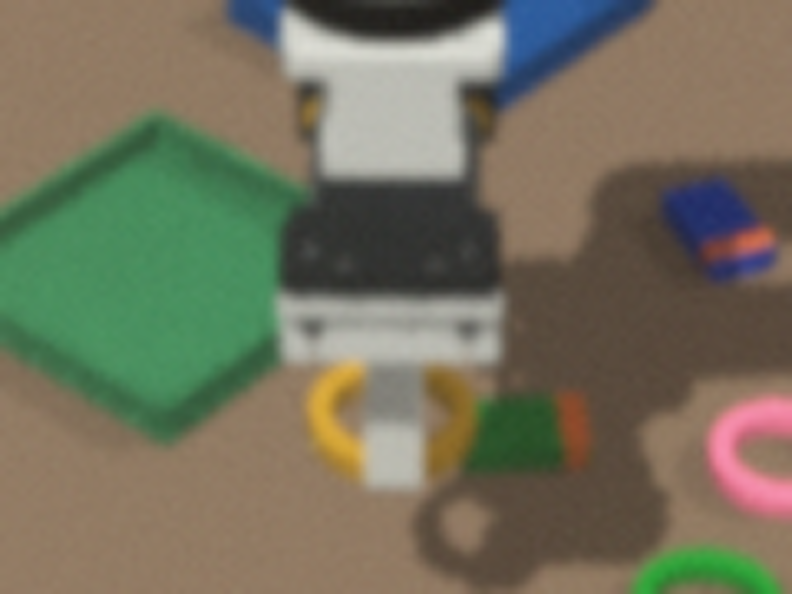

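Emit:
play_rows --deltas '[[[0,-0.5,-20,0,0,0,50],[0,-0.5,-40,0,0,0,50],[0,-0.5,-48,0,0,0,50],[0,-0.5,-48,0,0,0,50],[0,0,-42,0,0,0,50],[5,0,-28,0,0,0,50],[12,0,-12,0,0,0,50],[10,0,0,0,0,0,50],[0,0,0,0,0,0,50],[0,0,0,0,0,0,50]]]'

```text
time_s: 26.25
ee_pos: [0.6352, 0.261, 0.0725]
eef_rot: [-0.072, 1.567, -2.711]
force: [-0.6, -0.0, -0.7]
grip_width: 0.0598
```

```bash
python3 -c "
from nd import *
c=cam('side');c=cam('side'); save(c,'side21.png',(130,180,230,255),8)
nst(682.8,77,50)
"
```

```text
t 26.4 pos [635.9 261.2  73.9] jawyaw -61.21 toolx [-0.001 -0.001 -1.   ] q1 0.34 q6 1.41 F [ 0.4  0.4 -1.7] w 59.9
turn ax -0.000 rad (alt 3.142), tilt fix ay 0.001 az -0.000
shift mm (tool axes, after turn) [23.9 -0.4  0.2] tooly [ 0.48 -0.88  0.  ] toolz [-0.88 -0.48  0.  ]
lat 683.0 jaw 77.4
```

View pics/side21.png

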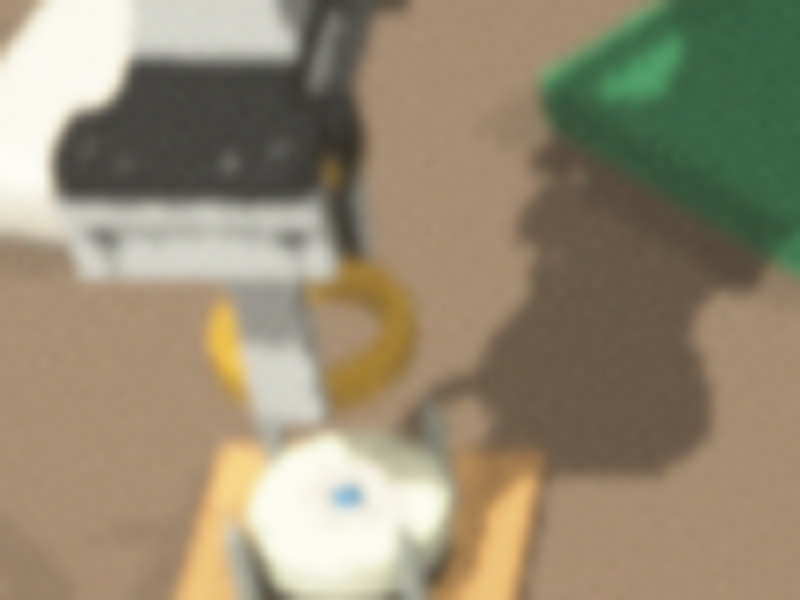

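Emit:
play_rows --deltas '[[[8,-0.3,0.2,0,0,0,50],[10,0,0,0,0,0,50],[5.5,0,0,0,0,0,50],[0,0,0,0,0,0,50],[0,0,0,0,0,0,50]]]'

```text
time_s: 26.85
ee_pos: [0.6356, 0.2616, 0.0496]
eef_rot: [-0.005, 1.569, -2.643]
force: [-0.2, -1.0, -1.5]
grip_width: 0.0599
```

```bash
python3 -c "
from nd import *
c=cam('side'); save(c,'side22.png',(130,190,230,265),8)
nst(682.8,77,50)
im=c['img'].astype(int)
for r in range(224,236,2): print(r,im[r,152:192,2])
"
```

```text
t 26.9 pos [635.8 261.7  49.9] jawyaw -61.19 toolx [-0.001 -0.001 -1.   ] q1 0.34 q6 1.41 F [-0.1  0.1 -1.3] w 59.5
turn ax 0.000 rad (alt -3.141), tilt fix ay 0.002 az -0.000
shift mm (tool axes, after turn) [-0.1  0.   0.4] tooly [ 0.48 -0.88  0.  ] toolz [-0.88 -0.48  0.  ]
lat 683.2 jaw 77.0
224 [130 130 130 129 129 128 127 131 142 145 151 151 150 147 145 142 129 122
 110 104  95  82  69  62  57  53  50  53  56  68  91 105 113 114 113 113
 109  98  82  74]
226 [117 115 116 117 114 112  99  96 113 132 140 141 142 142 141 141 136 126
 117 113 114 110 107 105  97  87  71  56  53  57  76 101 113 114 110 102
  89  78  73  71]
228 [118 118 118 114 117 104  88  80  99 129 139 144 140 141 142 141 139 132
 122 118 117 117 116 114 114 108  90  66  55  54  69  90 109 110  96  82
  75  74  71  69]
230 [118 117 118 116 111  98  81  78  94 125 153 158 158 160 162 161 159 148
 129 118 116 116 112 109  99  85  68  54  54  53  68  95 102  91  79  73
  75  75  73  71]
232 [116 117 116 119 115 106  87  78  89 131 176 193 196 197 196 196 199 189
 157 121 107  99  94  79  64  56  52  49  50  57  74 101 106  95  81  73
  74  75  74  73]
234 [116 117 117 115 115 112 100  80  79 116 167 193 201 202 201 201 200 188
 162 118  83  65  59  54  54  53  54  61  75  87  96 106 113 108  98  83
  75  74  70  72]
```

View pics/side22.png

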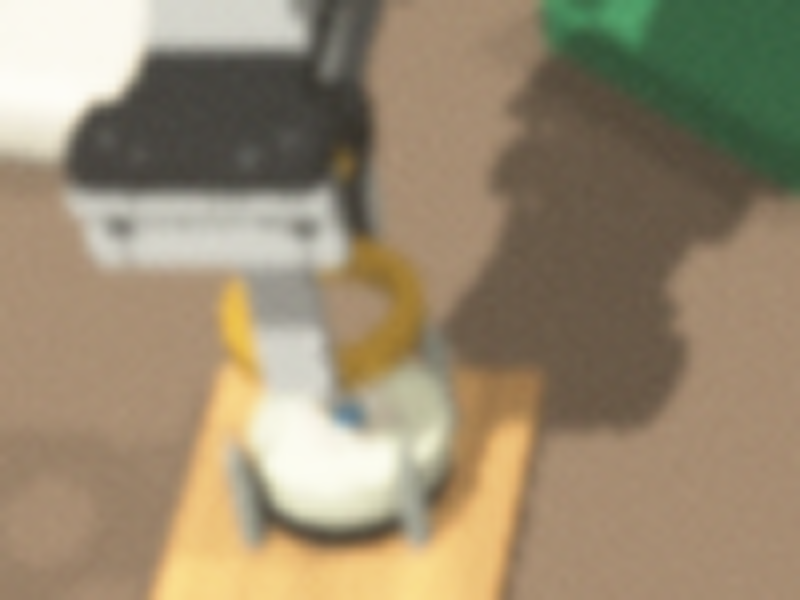

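Emit:
play_rows --deltas '[[[4,-0.3,0,0,0,0,50],[6,0,0,0,0,0,50],[6,0,0,0,0,0,50],[4,0,0,0,0,0,50],[2,0,0,0,0,0,50],[0,0,0,0,0,0,50]]]'

```text
time_s: 27.5
ee_pos: [0.6353, 0.2618, 0.0273]
eef_rot: [-0.044, 1.568, -2.683]
force: [-0.1, 0.2, -1.6]
grip_width: 0.06
```

Emit:
play_rows --deltas '[[[3,0,0,0,0,0,50],[3,0,0,0,0,0,50],[3,0,0,0,0,0,50],[2,0,0,0,0,0,50],[0,0,0,0,0,0,50]]]'

```text
time_s: 28.0
ee_pos: [0.6353, 0.2618, 0.0163]
eef_rot: [-0.04, 1.568, -2.679]
force: [0.2, -0.3, -1.6]
grip_width: 0.0599
```

Emit:
play_rows --deltas '[[[1.5,0,0,0,0,0,50],[1.5,0,0,0,0,0,50],[0.5,0,0,0,0,0,50],[0,0,0,0,0,0,50]]]'

```text
time_s: 28.4
ee_pos: [0.6354, 0.2619, 0.0131]
eef_rot: [-0.03, 1.569, -2.669]
force: [0.4, 0.4, -2.1]
grip_width: 0.0597
```

Emit:
play_rows --deltas '[[[0.5,0,0,0,0,0,50],[0.5,0,0,0,0,0,50],[0,0,0,0,0,0,50]]]'

```text
time_s: 28.7
ee_pos: [0.6354, 0.2618, 0.0122]
eef_rot: [-0.006, 1.569, -2.645]
force: [1.2, 0.7, -1.2]
grip_width: 0.0599
```

Emit:
play_rows --deltas '[[[0.4,0,0,0,0,0,50],[0.3,0,0,0,0,0,50],[0,0,0,0,0,0,50]]]'

```text
time_s: 29.0
ee_pos: [0.6355, 0.2619, 0.0121]
eef_rot: [0.041, 1.569, -2.598]
force: [-3.3, -1.2, 4.1]
grip_width: 0.0598
```

Contact felt (Fz +4 N). Release and retreat.

Emit:
play_rows --deltas '[[[0,0,0,0,0,0,61],[0,0,0,0,0,0,66],[0,0,0,0,0,0,75],[0,0,0,0,0,0,80],[0,0,0,0,0,0,80],[-10,0,0,0,0,0,80],[-30,0,0,0,0,0,80],[-40,0,0,0,0,0,80],[0,20,20,0,0,0,80],[0,30,30,0,0,0,80]]]'

```text
time_s: 30.0
ee_pos: [0.6162, 0.1948, 0.0935]
eef_rot: [2.619, 1.569, -0.018]
force: [0.0, -0.3, -0.3]
grip_width: 0.08
```

Emit:
play_rows --deltas '[[[0,30,30,0,0,0,60],[0,30,30,-0.05,0,0,60],[0,20,20,-0.038,0,0,60],[0,0,0,0,0,0,60]]]'

```text
time_s: 30.4
ee_pos: [0.5855, 0.0821, 0.0929]
eef_rot: [0.396, 1.569, -2.157]
force: [0.4, -1.6, 0.5]
grip_width: 0.0599
```

```bash
python3 -c "
from nd import *
c=cam('side'); c=cam('side');save(c,'side23.png',(130,200,290,300),5)
go(450,4,20,jaw=123.9)
"
```

```text
t 30.5 pos [586.   84.9  92.6] jawyaw -56.24 toolx [-0.001 -0.001 -1.   ] q1 0.08 q6 1.06 F [ 1.2  0.9 -0.2] w 59.8
turn ax -0.002 rad (alt 3.139), tilt fix ay 0.001 az -0.000
shift mm (tool axes, after turn) [ 72.8  -8.7 158. ] tooly [ 0.56 -0.83  0.  ] toolz [-0.83 -0.56  0.  ]
```

View pics/side23.png

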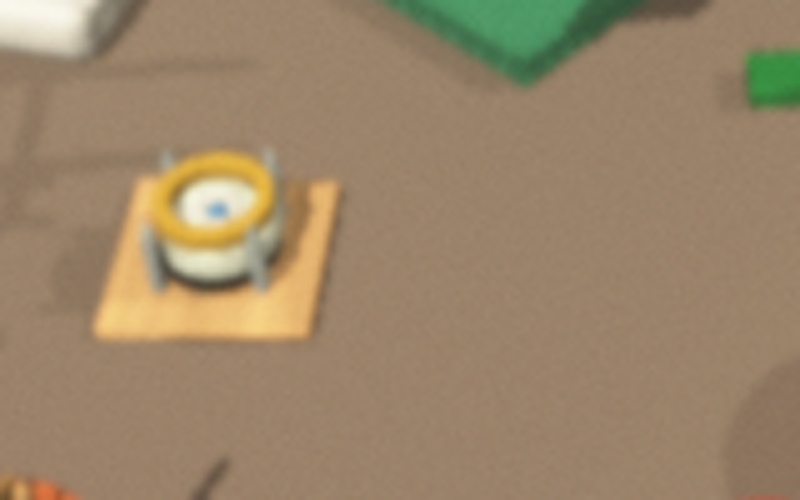

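```bash
python3 -c "
from nd import *
c=cam('side'); save(c,'side24.png',(145,222,205,272),12)
"
```

```text
(no output)
```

View pics/side24.png

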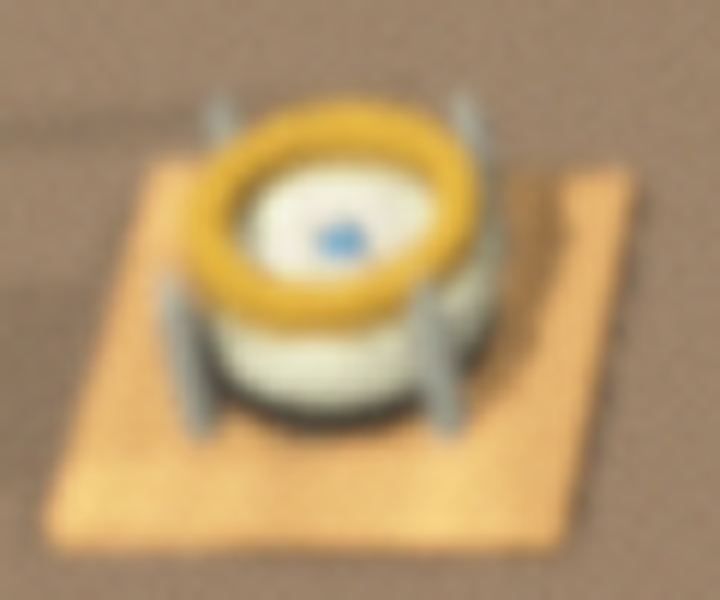

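Stack confirmed: black, white, brass, flat inside the posts. Now the green tile.

Emit:
play_rows --deltas '[[[0,-2,25,0,0,0,60],[0,-2,43,0,0,0,60],[10,-2,43,0,0,0,60],[25,-2,32,0,0,0,60],[28,-1,15,0,0,0,60],[10,0,0,0,0,0,60],[0,0,0,0,0,0,60],[0,0,0,0,0,0,60]]]'

```text
time_s: 31.35
ee_pos: [0.4508, 0.0051, 0.0199]
eef_rot: [0.478, 1.57, -2.072]
force: [-1.5, 0.2, 0.3]
grip_width: 0.0603
```

```bash
python3 -c "
from nd import *
c=cam('side'); save(c,'side25.png',(250,170,350,245),8)
go(449.5,4.5,-21,jaw=123.9)
o,R=state();p=o['ee_pos']+[0,0,.0255]
f=lambda q:[round(float(a),1) for a in ((proj(c,q)[0]+.5-250)*8,(proj(c,q)[1]+.5-170)*8)]
print(f(p-R[:,1]*.033),f((.4495,.0045,.014)),f((.4511,.0052,.014)))
"
```

```text
t 31.4 pos [450.8   5.   20.1] jawyaw -56.10 toolx [-0.    -0.001 -1.   ] q1 -0.07 q6 0.91 F [-0.6 -0.1  0.5] w 60.0
turn ax -0.000 rad (alt 3.142), tilt fix ay 0.001 az -0.001
shift mm (tool axes, after turn) [41.1 -0.4  1.4] tooly [ 0.56 -0.83  0.  ] toolz [-0.83 -0.56  0.  ]
[314.8, 347.6] [306.6, 353.5] [301.5, 353.1]
```

View pics/side25.png

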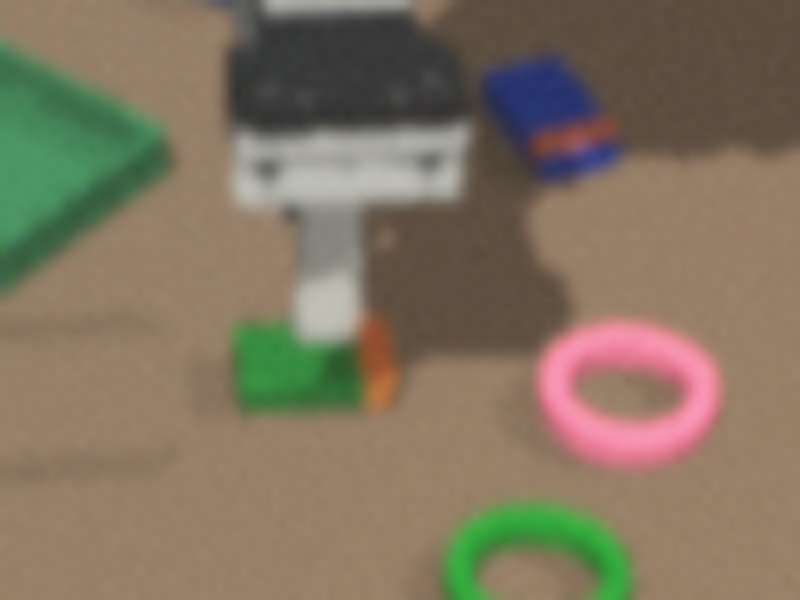

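Emit:
play_rows --deltas '[[[10,0,0,0,0,0,60],[14,0,0,0,0,0,60],[12,0,0,0,0,0,60],[6.5,0,0,0,0,0,60],[0,0,0,0,0,0,40],[0,0,0,0,0,0,22],[0,0,0,0,0,0,22],[0,0,0,0,0,0,22],[0,0,0,0,0,0,22],[0,0,0,0,0,0,22]]]' --grip_force 20

```text
time_s: 32.4
ee_pos: [0.4496, 0.0044, -0.023]
eef_rot: [0.236, 1.569, -2.315]
force: [-1.1, 1.2, 5.2]
grip_width: 0.0316
```

Emit:
play_rows --deltas '[[[0,0,0,0,0,0,22],[0,0,0,0,0,0,22],[-5,0,0,0,0,0,22],[-25,0,0,0,0,0,22],[-40,0,0,0,0,0,22],[-20,0,0,0,0,0,22],[0,0,0,0,0,0,22]]]'

```text
time_s: 33.1
ee_pos: [0.4508, 0.0044, 0.0692]
eef_rot: [2.15, 1.568, -0.401]
force: [0.3, 0.1, -1.0]
grip_width: 0.0322
```

```bash
python3 -c "
from nd import *
c=cam('side'); save(c,'side26.png',(230,130,350,220),6.6)
go(632.5,-8.5,30,jaw=123.9)
"
```

```text
t 33.1 pos [449.8   4.4  67.4] jawyaw -56.15 toolx [ 0.    -0.001 -1.   ] q1 -0.07 q6 0.91 F [-0.2  0.4 -1.3] w 31.9
turn ax -0.001 rad (alt 3.141), tilt fix ay 0.000 az -0.001
shift mm (tool axes, after turn) [  37.4  112.5 -144.4] tooly [ 0.56 -0.83  0.  ] toolz [-0.83 -0.56  0.  ]
```

View pics/side26.png

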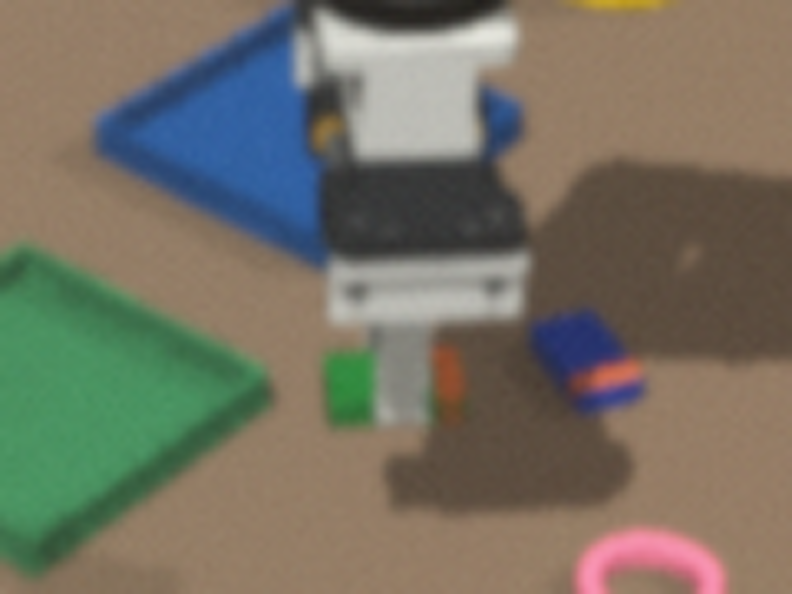

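Emit:
play_rows --deltas '[[[0,12,-16,0,0,0,22],[0,28,-36,0,0,0,22],[0,30,-38,0,0,0,22],[0,27,-34,0,0,0,22],[10,13,-17,0,0,0,22],[20,3,-4,0,0,0,22],[20,0,0,0,0,0,22],[10,0,0,0,0,0,22],[0,0,0,0,0,0,22]]]'

```text
time_s: 34.05
ee_pos: [0.6312, -0.0086, 0.0037]
eef_rot: [-0.475, 1.565, -3.026]
force: [1.0, 0.3, -0.7]
grip_width: 0.0317
```

```bash
python3 -c "
from nd import *
c=cam('side'); save(c,'side27.png',(190,110,310,200),6.6)
go(632.5,-8.5,-18.5,jaw=123.9)
"
```

```text
t 34.1 pos [632.   -8.6   5.4] jawyaw -56.15 toolx [-0.004 -0.001 -1.   ] q1 -0.07 q6 0.91 F [ 0.3  0.5 -0.2] w 31.9
turn ax -0.001 rad (alt 3.141), tilt fix ay 0.003 az 0.001
shift mm (tool axes, after turn) [23.9  0.2 -0.5] tooly [ 0.56 -0.83 -0.  ] toolz [-0.83 -0.56  0.  ]
```

View pics/side27.png

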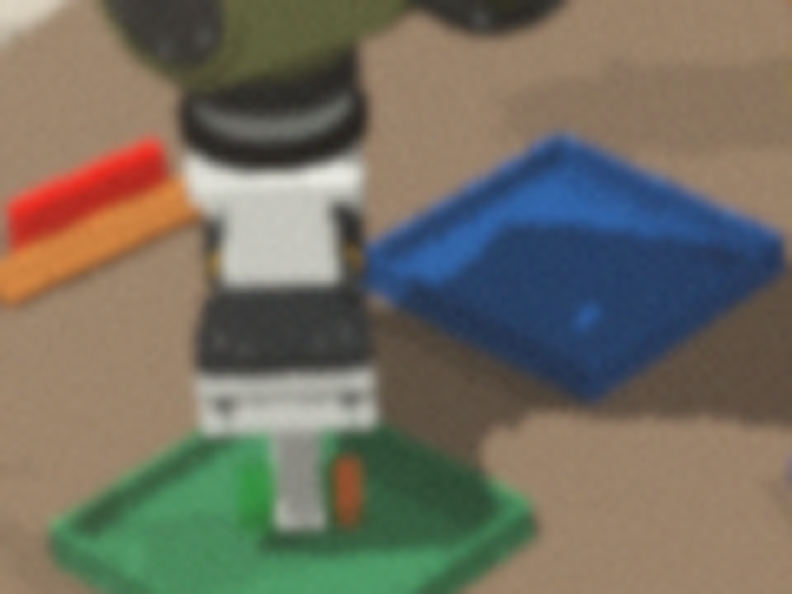

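Emit:
play_rows --deltas '[[[8,0,0,0,0.002,0,22],[8,0,0,0,0,0,22],[4,0,0,0,0,0,22],[2,0,0,0,0,0,22],[0,0,0,0,0,0,22],[0,0,0,0,0,0,22]]]'

```text
time_s: 34.7
ee_pos: [0.6328, -0.0087, -0.0155]
eef_rot: [2.961, 1.57, 0.41]
force: [-0.3, -0.4, 0.3]
grip_width: 0.0319
```

Emit:
play_rows --deltas '[[[0.5,0,0,0,0,0,22],[0.5,0,0,0,0,0,22],[0,0,0,0,0,0,22]]]'

```text
time_s: 35.0
ee_pos: [0.6326, -0.0087, -0.0167]
eef_rot: [-1.803, 1.571, 1.93]
force: [0.4, -0.2, -0.0]
grip_width: 0.0317
```

Emit:
play_rows --deltas '[[[0.7,0,0,0,0,0,22],[0.7,0,0,0,0,0,22],[0,0,0,0,0,0,22]]]'

```text
time_s: 35.3
ee_pos: [0.6326, -0.0087, -0.0183]
eef_rot: [-1.047, 1.57, 2.686]
force: [0.7, 0.5, 0.3]
grip_width: 0.0319
```

Emit:
play_rows --deltas '[[[0.5,0,0,0,0,0,22],[0,0,0,0,0,0,22]]]'

```text
time_s: 35.5
ee_pos: [0.6326, -0.0087, -0.0187]
eef_rot: [-1.1, 1.571, 2.633]
force: [0.7, -0.2, -0.9]
grip_width: 0.0316
```

Emit:
play_rows --deltas '[[[0.4,0,0,0,0,0,22],[0.3,0,0,0,0,0,22],[0,0,0,0,0,0,22]]]'

```text
time_s: 35.8
ee_pos: [0.6327, -0.0087, -0.019]
eef_rot: [-2.784, 1.571, 0.949]
force: [-1.8, -0.4, 4.7]
grip_width: 0.0318
```

Emit:
play_rows --deltas '[[[0,0,0,0,0,0,34],[0,0,0,0,0,0,42],[0,0,0,0,0,0,55],[0,0,0,0,0,0,55],[-10,0,0,0,0,0,55],[-25,0,0,0,0,0,60],[-35,0,0,0.1,0,0,60],[-20,0,0,0.14,0,0,60],[0,0,0,0.14,0,0,60],[0,0,0,0.14,0,0,60]]]'

```text
time_s: 36.8
ee_pos: [0.6331, -0.0087, 0.0724]
eef_rot: [3.078, 1.569, 0.002]
force: [-0.1, -0.2, -0.5]
grip_width: 0.0599
```

Emit:
play_rows --deltas '[[[0,0,0,0.14,0,0,60],[0,0,0,0.14,0,0,60],[0,0,0,0.14,0,0,60],[0,0,0,0.14,0,0,60],[0,0,0,0.14,0,0,60],[0,0,0,0.1,0,0,60],[0,0,0,0,0,0,60]]]'

```text
time_s: 37.5
ee_pos: [0.6328, -0.0087, 0.0714]
eef_rot: [-2.239, 1.57, 0.172]
force: [-0.1, -0.3, -0.4]
grip_width: 0.0598
```

```bash
python3 -c "
from nd import *
go(438.5,-160.8,20,jaw=47.3)
"
```

```text
t 37.5 pos [632.8  -8.7  71.4] jawyaw -131.87 toolx [ 0.001  0.    -1.   ] q1 -0.07 q6 2.23 F [-0.1 -0.3 -0.4] w 59.8
turn ax 0.015 rad (alt -3.127), tilt fix ay -0.000 az 0.000
shift mm (tool axes, after turn) [ 51.3 243.5  39.6] tooly [-0.68 -0.73 -0.  ] toolz [-0.73  0.68 -0.  ]
```

Emit:
play_rows --deltas '[[[0,0,0,0.015,0,0,60],[0,25,4,0,0,0,60],[0,42,7,0,0,0,60],[0,46,7.5,0,0,0,60],[0,46,7.5,0,0,0,60],[5,45,7.5,0,0,0,60],[20,29,4.5,0,0,0,60],[18,10.5,1.6,0,0,0,60],[8,0,0,0,0,0,60],[0,0,0,0,0,0,60]]]'

```text
time_s: 38.5
ee_pos: [0.4386, -0.1608, 0.0193]
eef_rot: [0.168, 1.57, 2.566]
force: [0.2, 0.8, -1.1]
grip_width: 0.0601
```

```bash
python3 -c "
from nd import *
c=cam('side');c=cam('side'); save(c,'side28.png',(190,130,350,250),5)
go(438.5,-160.8,-22.5,jaw=47.3)
o,R=state();p=o['ee_pos']+[0,0,.0255]
f=lambda q:[round(float(a),1) for a in ((proj(c,q)[0]+.5-190)*5,(proj(c,q)[1]+.5-130)*5)]
print(f(p-R[:,1]*.033),f(p+R[:,1]*.033),f((.4385,-.1608,.014)),f((.440,-.160,.014)))
"
```

```text
t 38.6 pos [ 439.5 -160.7   20.2] jawyaw -132.56 toolx [ 0.001 -0.    -1.   ] q1 -0.43 q6 1.88 F [-0.5 -0.9  0.1] w 60.0
turn ax 0.003 rad (alt -3.139), tilt fix ay -0.001 az 0.000
shift mm (tool axes, after turn) [42.7  0.8  0.7] tooly [-0.68 -0.73 -0.  ] toolz [-0.73  0.68 -0.  ]
[588.8, 232.5] [693.9, 212.0] [639.7, 265.9] [636.8, 265.8]
```

View pics/side28.png

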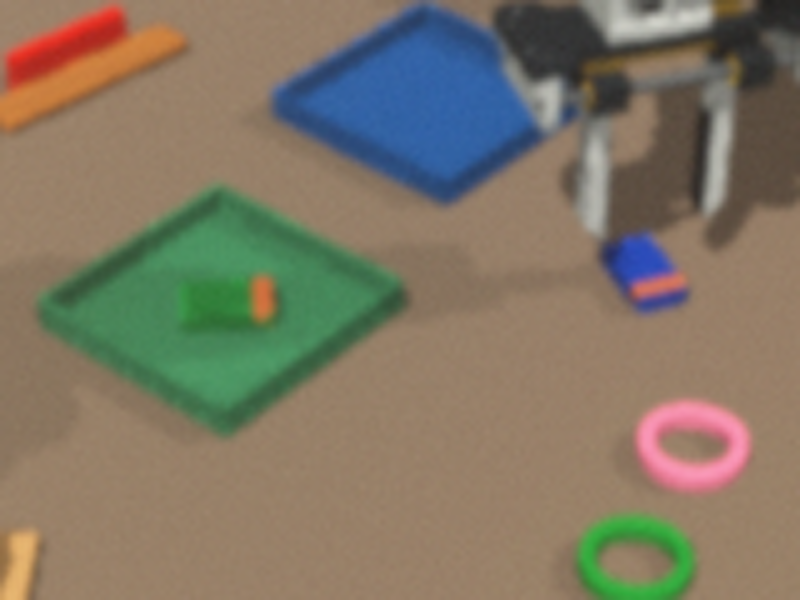

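Emit:
play_rows --deltas '[[[10,0,0,0,0,0,60],[14,0,0,0,0,0,60],[12,0,0,0,0,0,60],[6.5,0,0,0,0,0,60],[0,0,0,0,0,0,60]]]'

```text
time_s: 39.1
ee_pos: [0.4382, -0.1607, -0.0237]
eef_rot: [0.253, 1.569, 2.651]
force: [0.1, -0.3, 0.3]
grip_width: 0.06
```

```bash
python3 -c "
from nd import *
c=cam('side'); save(c,'side29.png',(280,140,360,200),10)
go(440,-160.4,-22.5,jaw=47.3)
"
```

```text
t 39.1 pos [ 438.5 -160.9  -23.1] jawyaw -132.63 toolx [-0.001  0.    -1.   ] q1 -0.43 q6 1.88 F [ 1.  -0.1  0.2] w 60.3
turn ax 0.001 rad (alt -3.140), tilt fix ay 0.001 az -0.000
shift mm (tool axes, after turn) [-0.6 -1.3 -0.8] tooly [-0.68 -0.73  0.  ] toolz [-0.73  0.68  0.  ]
```

View pics/side29.png

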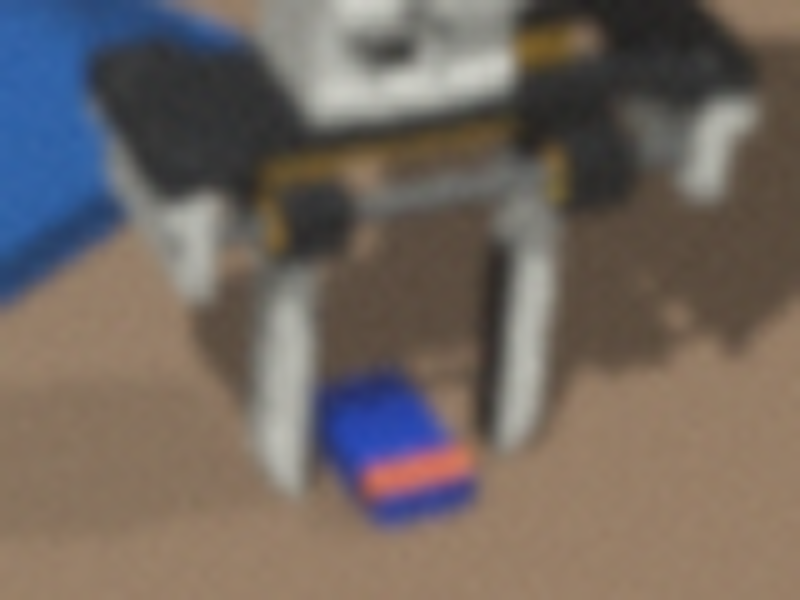

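Fingers straddle the blue tile cleanly, with tips at about (285,490) and (515,445) in the crop and the tile between them. Close and lift.

Emit:
play_rows --deltas '[[[0,0,0,0,0,0,45],[0,0,0,0,0,0,30],[0,0,0,0,0,0,22],[0,0,0,0,0,0,22],[0,0,0,0,0,0,22],[0,0,0,0,0,0,22],[0,0,0,0,0,0,22],[0,0,0,0,0,0,22]]]'

```text
time_s: 39.95
ee_pos: [0.4387, -0.1611, -0.0226]
eef_rot: [-2.34, 1.571, 0.058]
force: [-1.2, 1.0, 5.4]
grip_width: 0.0317
```

Emit:
play_rows --deltas '[[[-5,0,0,0,0,0,22],[-25,0,0,0,0,0,22],[-40,0,0,0,0,0,22],[-20,0,0,0,0,0,22],[0,0,0,0,0,0,22]]]'

```text
time_s: 40.45
ee_pos: [0.4398, -0.1616, 0.0698]
eef_rot: [-2.81, 1.566, -0.413]
force: [-0.2, 0.4, -1.6]
grip_width: 0.0319
```

```bash
python3 -c "
from nd import *
go(630.5,-254,10,jaw=47.3)
c=cam('side'); save(c,'side30.png',(240,100,360,190),6.6)
"
```

```text
t 40.5 pos [ 439.8 -161.6   69.8] jawyaw -132.64 toolx [ 0.004 -0.002 -1.   ] q1 -0.43 q6 1.88 F [-0.2  0.4 -1.6] w 31.9
turn ax 0.001 rad (alt -3.141), tilt fix ay -0.004 az 0.001
shift mm (tool axes, after turn) [  60.7  -61.3 -202.5] tooly [-0.68 -0.73 -0.  ] toolz [-0.73  0.68 -0.  ]
```

View pics/side30.png

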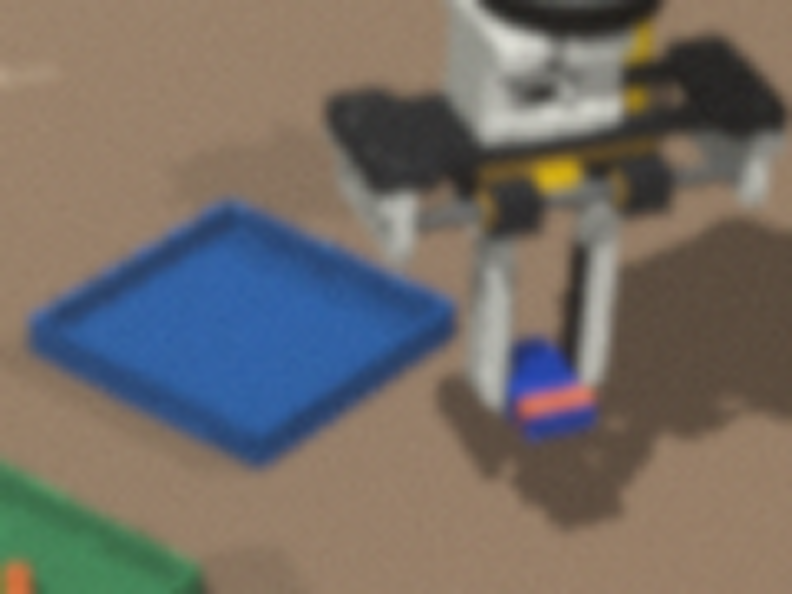

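Emit:
play_rows --deltas '[[[0,-6,-20,0,0,0,22],[0,-13,-42,0,0,0,22],[0,-14,-46,0,0,0,22],[0,-13,-44,0,0,0,22],[10,-10,-33,0,0,0,22],[20,-4,-14,0,0,0,22],[20,-1.3,-3.5,0,0,0,22],[10,0,0,0,0,0,22],[0,0,0,0,0,0,22]]]'

```text
time_s: 41.4
ee_pos: [0.6275, -0.2524, 0.0042]
eef_rot: [0.29, 1.566, 2.687]
force: [0.1, -0.1, -0.2]
grip_width: 0.0318
```

```bash
python3 -c "
from nd import *
c=cam('side'); save(c,'side31.png',(210,80,350,185),5.7)
go(630.5,-254,-18.5,jaw=47.3)
"
```

```text
t 41.5 pos [ 628.3 -252.7    6.1] jawyaw -132.64 toolx [-0.002  0.001 -1.   ] q1 -0.44 q6 1.88 F [-0.4 -0.1 -0.5] w 32.0
turn ax 0.001 rad (alt -3.141), tilt fix ay 0.002 az -0.001
shift mm (tool axes, after turn) [24.6 -0.5 -2.6] tooly [-0.68 -0.73  0.  ] toolz [-0.73  0.68  0.  ]
```

View pics/side31.png

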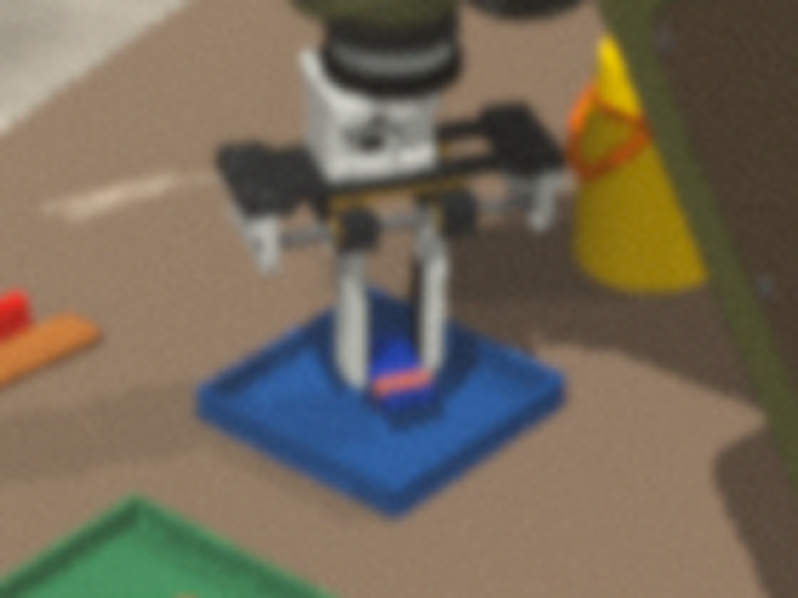

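Emit:
play_rows --deltas '[[[8,0,0,0,0.002,0,22],[8,0,0,0,0,0,22],[4,0,0,0,0,0,22],[2,0,0,0,0,0,22],[1,0,0,0,0,0,22],[0,0,0,0,0,0,22]]]'

```text
time_s: 42.05
ee_pos: [0.6291, -0.2531, -0.0158]
eef_rot: [-3.092, 1.569, -0.695]
force: [-0.2, 0.8, -0.3]
grip_width: 0.032
```

Emit:
play_rows --deltas '[[[0.6,0,0,0,0,0,22],[0.5,0,0,0,0,0,22],[0,0,0,0,0,0,22]]]'

```text
time_s: 42.35
ee_pos: [0.6291, -0.2531, -0.017]
eef_rot: [-3.101, 1.569, -0.704]
force: [-0.3, -0.1, -0.2]
grip_width: 0.0322
```

Emit:
play_rows --deltas '[[[0.7,0,0,0,0,0,22],[0.6,0,0,0,0,0,22],[0,0,0,0,0,0,22]]]'

```text
time_s: 42.65
ee_pos: [0.629, -0.2531, -0.0184]
eef_rot: [3.139, 1.569, -0.747]
force: [-0.3, 0.2, -0.9]
grip_width: 0.032
```

Emit:
play_rows --deltas '[[[0.4,0,0,0,0,0,22],[0,0,0,0,0,0,22]]]'

```text
time_s: 42.85
ee_pos: [0.6291, -0.2531, -0.0185]
eef_rot: [-3.096, 1.569, -0.698]
force: [-0.5, 0.8, 1.8]
grip_width: 0.0318
```

Emit:
play_rows --deltas '[[[0.3,0,0,0,0,0,22],[0,0,0,0,0,0,22],[0,0,0,0,0,0,34],[0,0,0,0,0,0,42],[0,0,0,0,0,0,55],[0,0,0,0,0,0,55],[-10,0,0,0,0,0,55],[-25,0,0,0,0,0,60],[-45,0,0,0,0,0,60],[-40,0,0,0,0,0,60]]]'

```text
time_s: 43.85
ee_pos: [0.6289, -0.2529, 0.1035]
eef_rot: [-3.041, 1.568, -0.644]
force: [0.3, -0.3, 0.2]
grip_width: 0.0601
```

Emit:
play_rows --deltas '[[[0,15,15,0,0,0,60],[-10,20,40,0,0,0,60],[-10,20,40,0,0,0,60],[0,20,40,0,0,0,60],[0,20,40,0,0,0,60],[0,10,20,0,0,0,60],[0,0,0,0,0,0,60],[0,0,0,0,0,0,60]]]'

```text
time_s: 44.65
ee_pos: [0.4149, -0.1985, 0.1217]
eef_rot: [-3.002, 1.567, -0.605]
force: [0.0, -0.6, -0.3]
grip_width: 0.0602
```

```bash
python3 -c "
from nd import *
c=cam('side');c=cam('side'); save(c,'side32.png',s=1.4)
c=cam('top'); save(c,'top32.png',s=1.4)
go(500,0)
"
```

```text
t 44.8 pos [ 415.1 -198.3  120.8] jawyaw -132.63 toolx [ 0.002 -0.001 -1.   ] q1 -0.53 q6 1.79 F [-0.3  0.   0.1] w 60.3
shift mm (tool axes, after turn) [-1.000e-01 -2.034e+02  7.190e+01] tooly [-0.68 -0.74 -0.  ] toolz [-0.74  0.68 -0.  ]
```

View pics/side32.png

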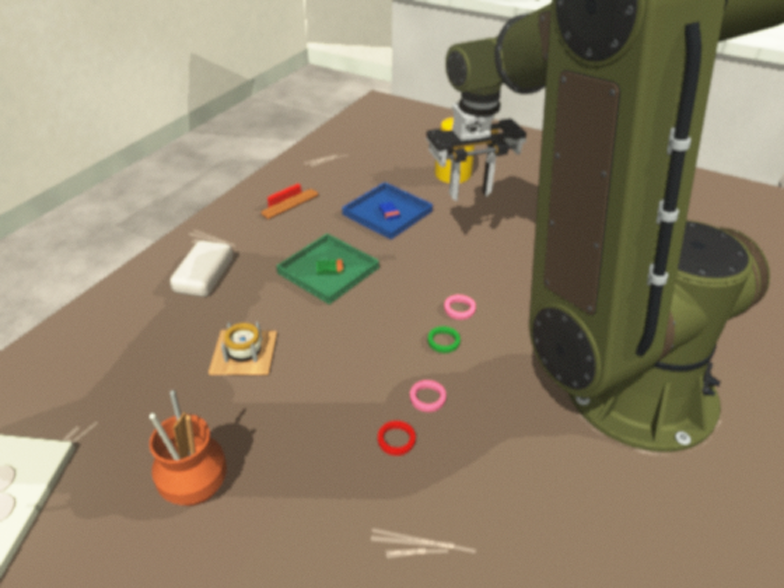

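View pics/top32.png

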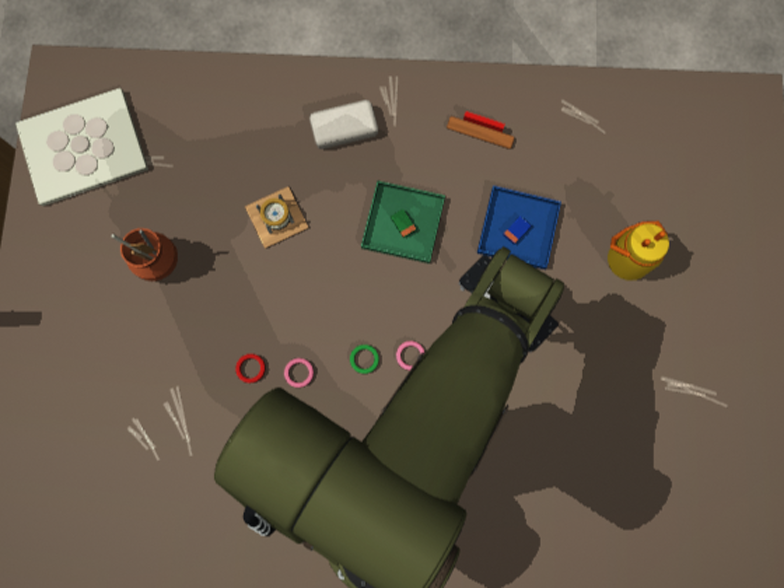

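The stack stands in the nest at top view (275,213). The green tile lies in the green tray at (403,222) and the blue tile in the blue tray at (517,230). The pot and flask are where they were, and the gripper is clear of everything. Handing in.

```bash
python3 -c "
from station import hand_in
print(hand_in())"
```

```text
the job is handed in; nothing more can be done
None
```

All five pieces are where the task asks, and I handed the job in at about 45 s, with the gripper clear of everything. No verdict was given.

- **Stack:** black spacer, then roundel (carved face up), then brass ring, lying flat inside the four posts of the nest. I checked this in an enlarged side view. The roundel brushed a post lightly (about 6 N) on the way down, so I moved it slightly before setting it on the spacer.
- **Tiles:** the last pictures show the green tile in the green tray and the blue tile in the blue tray, each lowered until I felt contact before I let go.
- **Bystanders:** the tool pot, the flask and the four look-alike rings show at the same places as at the start.

**Checks that disagreed:**
- **Fingertip height:** the real fingertips ended about 25 mm above the reported TCP. The pictures suggested this, and a gentle touch on the bench confirmed it, so I corrected all heights for it.
- **Cameras:** the two views differed by about 3 mm sideways at the nest, and by more near the roundel. I aligned the stack against the posts and fingers in the side view, with force feedback.

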